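Fit the second T-bolt and nip up the specimen vise on the cutter's slotted bed

TASK

The specimen vise on the slotted bed is held at one end only: fit the blue-winged T-bolt to the open notch at its other end. Drop the bolt's head into the middle slot, slide it along until the shank is fully home in the notch, turn the knob clockwise so the head swings square across under the slot's lips, and go on turning until the knob clamps the plate hand-tight, about 0.4 Nm, without ramming the bolt or over-tightening it. Let go, and leave the spare bolts and everything else on the bench where they are.

Things in the scene. Friction and masses are not known exactly. Their poses are not given: they have to be found in the camera images.
- bed: flat T-slotted machine bed 220 (x) x 420 (y) x 32 mm high, fixed; origin at the centre of its underside, on the bench. Three T-slots run along its y, open on top and at both ends, at x = -70, 0, +70 mm; the middle one (x = 0) is used. Each slot: neck 18 mm wide from z = 32 down to 20 mm, below it an undercut 30 mm wide, floor at z = 8 mm
- vise: white and blue specimen vise fixed on the bed over the middle slot, axes as the bed's; origin at the centre of the underside of its plate, on the bed's top. Plate 100 (x) x 240 (y) x 14 mm thick, with an open notch 18 mm wide, 26 mm deep in each end, over the slot. The +y notch has its bolt (black wing knob, fixed). Jaws and bar stand within y = -40 to 40 mm, up to z = 56 mm
- notch (a point): seat of the empty notch at the vise's -y end: the point on the plate's top (46 mm above the bench) where the bolt's axis stands when its shank is home against the closed end of the notch; the plate ends 18 mm further in -y. The bolt enters along the bed's +y. Axes as the bed's
- bolt: steel hammer-head T-bolt with the blue wing knob, about 0.25 kg in all; origin at the centre of the underside of its head, z up the shank. Head 29 (y) x 15 (x) x 9.5 mm thick, shank 16 mm in diameter. It hangs upright in the rack by its knob's washer, head along the channel
- head (a point): centre of the T-bolt's head, 4.75 mm above its underside; axes as the bolt's, y along the head's length. The head is a rhomboid: in the slot's undercut it turns clockwise (from above) from along the slot by a quarter turn, then its corners stop on the slot's walls at about 94 degrees; anticlockwise it jams
- knob_grip (a point): grip point on the axis of the blue wing knob, half-way up the wing: 23 mm above the knob's underside, 13 mm below its top. Wing 52 mm long (this x) x 14 mm thick (this y) x 26 mm high; hub 22 mm in diameter. The knob's underside starts 30 to 31.5 mm above the top of the head
- knob_face (a point): centre of the knob's underside (34 mm washer, its spring 150 N/mm). The knob is the nut: clockwise from above it goes down the shank 10 mm a turn, thread friction 0.05 Nm (so a free bolt turns along with it; it stays where left). On a standing bolt it needs 2.5 to 4 rad to be firm. 0.4 Nm on the knob clamps with about 60 N: hand-tight; under 0.25 Nm is loose, over 0.6 Nm over-tight
- rack: blue bolt rack 58 (x) x 270 (y) x 46 mm high, fixed; origin at the centre of its underside. An open channel 22 mm wide runs along its y; three T-bolts hang in it 85 mm apart, in any order
- spare_hex: spare T-bolt with a long bare stud and a steel hexagon nut, loose in the rack; origin at the underside of its head. Leave it alone
- spare_star: spare T-bolt with a red star knob, loose in the rack; origin at the underside of its head. Leave it alone
- puck0: black resin-mounted sample, 30 mm diameter x 20 mm, on the bench; origin at its underside
- puck1: dark red resin-mounted sample, 30 mm diameter x 20 mm, on the bench; origin at its underside
- spanner: open-end spanner 180 mm long, lying on the bench; origin at its underside
- lube: white bottle with a blue cap, 60 mm diameter x 170 mm, on the bench; origin at its underside
- jar: amber jar with a black lid, 68 mm diameter x 85 mm, on the bench; origin at its underside

How it is judged:
By the outcome, as a careful person would: the job done as asked, in the order asked, and still so for the second after the job is handed in, with the robot touching nothing.
It also fails if it takes over 72 s, if anything falls off the work surface, if the arm or the gripper's body presses on something with over 40 N, if the wrist force passes 120 N, or if a joint passes its speed limit or range.

ROBOT

A 6-joint arm with a two-finger parallel gripper is mounted at the origin on the work surface. World frame = base frame: x ahead of the robot, y to its left, z up, the work surface at z = 0. Lengths are in m, angles in rad, forces in N, time in s.
With the tool pointing down it reaches from about 0.375 to 0.9 m from the base axis. Payload 3.1 kg.
Tool frame: the origin (TCP) lies midway between the tips of the shut fingers; the grasp point (between the pads) lies 19 mm behind it (manip.grasp_offset is the distance from the TCP to the grasp point, in m); z points along the fingers, y is the line along which they close (so a half turn about z gives the same grasp; the last joint's range is limited). The gripper opens to 85 mm and grips with 20 to 120 N. Pads are 22 mm wide; open, the fingers measure 114 mm over their backs; the gripper's body (76 mm by 85 mm) begins 54 mm behind the grasp point. The pads swing forward as they close: fully open they stand 13 mm farther back than shut.
Start: joints at [-1.498, 0.527, 1.433, -0, 1.181, -0.178], TCP at [0.155, -0.605, 0.231] pointing down, gripper open.
Joint ranges: [-3.08, 3.08], [-0.75, 2.2], [0.22, 2.44], [-1.43, 4.57], [0, 2.65], [-2.85, 2.85]. Speed limits (rad/s): [2.79, 2.79, 3.14, 3.14, 3.14, 3.14].

INTERFACE

Orientations are given as a unit quaternion [x, y, z, w].
In Python, from station import sensors, cams, order, manip gives the robot as it stands.
- The arm moves only by the tool move_arm, never from a script. Its argument "targets" is a list of rows, each an object of numbers: "dx", "dy", "dz": the shift along the world's x, y, z normalised to -1 to 1, where 1 is 25 mm; "rx", "ry", "rz": the turn, a rotation vector about the world's x, y, z normalised to -1 to 1, where 1 is 30 degrees. A call has exactly 10 rows; each row shifts and turns the commanded pose from where the row before left it; what a row does not reach is not made up. A row lasts 1/8 s, in which the tool goes at most 62.5 mm and 10.7 degrees, less where a joint would pass 70% of its speed; a pose out of reach is approached as far as the arm can. A call with a number of a shift or a turn outside -1 to 1 is refused whole. A call with a gripper value outside its range is refused whole. "claw" is the opening in per cent of the stroke, from 0 (shut) to 100 (fully open), set as the call begins (left out, the last holds). The fingers move at their own pace and stop on an object; "newtons" is the grip in N (left out, the last holds). Time passes only in rows, so rows that do not move let the fingers close, or fill a call up. It gives the time, the measured TCP pose, the force, the opening and the grip force at its end, in the units of the state.
- sensors.sense(): the state, without advancing time (a new reading comes with each control period).
- cams.snapshot(name): name is "side" or "top"; returns the picture (420x560x3 uint8, red, green, blue); there is no depth.
- cams.camera_model(name): a dict with "fx", "fy", "cx", "cy" (pixels), "extrinsics" (4x4, takes a point from world to camera coordinates). Camera axes: x right, y down, z forward; pixel columns grow to the right and rows downward; lengths in m; the calibration is good to about 2 mm. A picture is of the moment at which its call begins. camera_model takes no time and is no camera call.
- order.sign_off(): hands the job in; it is judged then, once.
The state is a dict: "t": time; "q": joint angles; "qd": joint speeds; "tau": joint torques, N m; "tcp_pos": TCP position; "tool_rot": TCP orientation; "force": force on the tool from outside, world axes, zero at the start; "ft_torque": the same for the moment, N m; "finger_gap": opening from 0.0 (shut) to 1.0 (fully open); "gripper_force": force on a finger pad.
Only numpy, scipy, OpenCV 4.12 (cv2) and the standard library are available. Lean on these libraries where they do the work, as an engineer would, in place of code of your own. Each camera call takes 0.05 s, during which the arm holds its last target. There are 200 camera calls.

## Working session

There is one attempt and no reset: what is moved stays moved. The work goes in short steps, Python scripts to look and compute and a tool call to move; the robot and the scene stay as the last step left them, time stands still between calls to the robot, and variables do not carry over. Pictures are saved under pics/ and viewed, at most 10 in all, crops included, and the job is handed in when it is done.

Besides the shell and the picture viewer there is one more tool, called after "Emit:" as name(argument=value, ...), one argument or row to a line, values as JSON. move_arm: Moves the arm, as the interface text tells. Scaled input: -1 to 1 covers 25 mm each way for a shift and 30 degrees each way for a turn. Its arguments: {"type":"object","properties":{"targets":{"type":"array"},"claw":{"type":"number"},"newtons":{"type":"number"}},"required":["targets"]}

```bash
mkdir -p pics; python3 - <<'E'
from station import sensors,cams,order,manip
import cv2
for n in("top","side"):
    cv2.imwrite(f"pics/{n}0.png",cams.snapshot(n)[:,:,::-1]); print(n,cams.camera_model(n))
print(sensors.sense(),manip.grasp_offset)
E
```

```text
top {'fx': 399.59338293092395, 'fy': 399.59338293092395, 'cx': 271.4625855684455, 'cy': 206.85468717616445, 'extrinsics': array([[ 2.85639449e-02, -9.99487781e-01, -1.44318011e-02,
        -5.47098069e-05],
       [-9.98594158e-01, -2.78875215e-02, -4.50776350e-02,
         4.63227688e-01],
       [ 4.46520782e-02,  1.56991074e-02, -9.98879237e-01,
         1.26714879e+00],
       [ 0.00000000e+00,  0.00000000e+00,  0.00000000e+00,
         1.00000000e+00]])}
side {'fx': 475.5941804857023, 'fy': 475.5941804857023, 'cx': 277.8064854390651, 'cy': 204.1802789954253, 'extrinsics': array([[ 0.98119786, -0.19249153,  0.01406284, -0.45396241],
       [-0.09812443, -0.56026317, -0.82248208,  0.11041112],
       [ 0.16619972,  0.80563775, -0.56861715,  1.18206307],
       [ 0.        ,  0.        ,  0.        ,  1.        ]])}
{'t': 0.1, 'q': array([-1.49851282e+00,  5.28363642e-01,  1.43372300e+00, -6.25282860e-06,
        1.18138314e+00, -1.78459510e-01]), 'qd': array([ 0.0001093 , -0.00115513, -0.00286576, -0.00110434,  0.00090805,
        0.00151226]), 'tau': array([ 2.20715101e-04, -4.43304741e+01, -1.78586787e+01, -2.00280160e-04,
        3.89273831e-03, -8.73338564e-06]), 'tcp_pos': array([ 0.15508399, -0.60482401,  0.23045361]), 'tool_rot': array([ 9.92150696e-01,  1.25044458e-01,  4.69160688e-05, -9.37397742e-04]), 'force': array([-0.16642987, -0.22119542,  0.03996032]), 'ft_torque': array([-0.0105102 , -0.01275647,  0.0055595 ]), 'gripper_force': 0.0, 'finger_gap': 0.9981772805871855} 0.0187
```

View pics/top0.png

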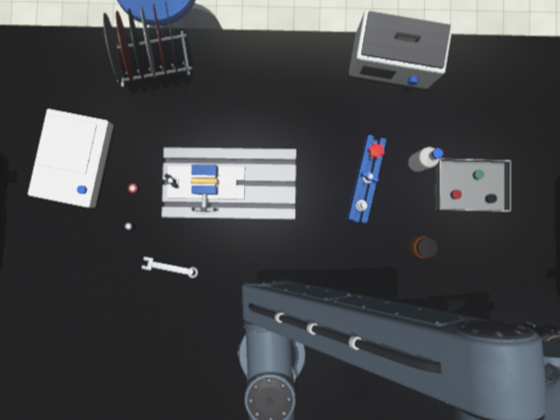

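View pics/side0.png

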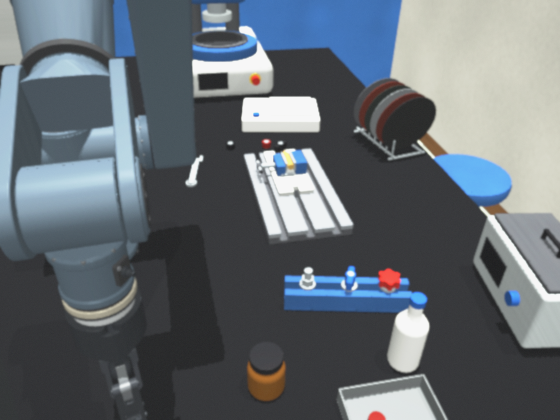

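```bash
python3 - <<'E'
import cv2,numpy as np
t=cv2.imread("pics/top0.png");s=cv2.imread("pics/side0.png")
a=cv2.resize(t[140:226,155:305],None,fx=4,fy=4,interpolation=cv2.INTER_CUBIC) #600x344
b=cv2.resize(t[130:230,340:390],None,fx=4,fy=4,interpolation=cv2.INTER_CUBIC) #200x400
c=cv2.resize(s[260:320,280:415],None,fx=4,fy=4,interpolation=cv2.INTER_CUBIC)#540x240
im=np.zeros((600,800,3),np.uint8);im[:344,:600]=a;im[:400,600:]=b;im[360:600,:540]=c
cv2.imwrite("pics/c0.png",im)
E
```

```text
(no output)
```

View pics/c0.png

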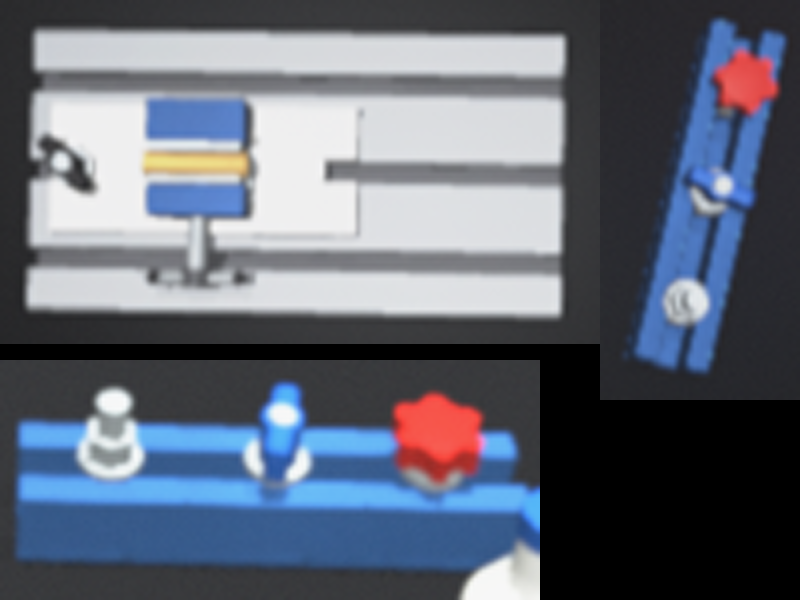

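```bash
cat > h.py <<'E'
import numpy as np
from station import sensors,cams,order,manip
M={n:cams.camera_model(n) for n in("top","side")}
def ray(n,uv):
    m=M[n];E=m["extrinsics"];R,t=E[:3,:3],E[:3,3]
    return -R.T@t, R.T@np.array([(uv[0]-m["cx"])/m["fx"],(uv[1]-m["cy"])/m["fy"],1])
def at(n,uv,z):
    c,d=ray(n,uv);return c+d*(z-c[2])/d[2]
def proj(n,p):
    m=M[n];q=m["extrinsics"][:3,:3]@p+m["extrinsics"][:3,3]
    return np.array([m["fx"]*q[0]/q[2]+m["cx"],m["fy"]*q[1]/q[2]+m["cy"]])
def crop(o,s,p): return (o[0]+(p[0]+.5)/s-.5,o[1]+(p[1]+.5)/s-.5)
E
python3 - <<'E'
from h import *
np.set_printoptions(precision=4,suppress=True)
A=lambda p,z:at("top",crop((155,140),4,p),z)
B=lambda p,z:at("top",crop((340,130),4,(p[0]-600,p[1])),z)
C=lambda p,z:at("side",crop((280,260),4,(p[0],p[1]-360)),z)
c=[A(p,.032) for p in[(33,29),(566,35),(562,318),(26,312)]]
print("bed",*c,np.linalg.norm(c[0]-c[1]),np.linalg.norm(c[1]-c[2]),np.mean(c,0))
for p in[(33,29),(566,35)],[(26,312),(562,318)]:
    d=A(p[0],.032)-A(p[1],.032);print("yaw",np.degrees(np.arctan2(-d[0],d[1])))
print("slot end",A((563,163),.032),A((563,183),.032))
print("notch closed",A((327,160),.046),A((327,180),.046),"plate end",A((358,110),.046),A((358,235),.046))
print("wing top",B((722,186),.082),"ends",B((686,175),.082),B((752,200),.082))
print("side cap",C((283,415),.082))
r=[B(p,.046) for p in[(714,20),(785,35),(707,372),(636,355)]]
print("rack",*r,np.mean(r,0),np.linalg.norm(r[0]-r[3]))
d=r[0]-r[3];print("rack yaw",np.degrees(np.arctan2(-d[1],d[0])))
print("star",B((747,83),.085),"hex",B((687,302),.09))
E
```

```text
bed [0.6431 0.363  0.032 ] [ 0.6492 -0.06    0.032 ] [ 0.4256 -0.0626  0.032 ] [0.4184 0.3594 0.032 ] 0.42305962815077575 0.22361030180979166 [0.5341 0.15   0.032 ]
yaw 0.8271942013136769
yaw 0.9834717740909272
slot end [ 0.5476 -0.0602  0.032 ] [ 0.5318 -0.0606  0.032 ]
notch closed [0.5435 0.1244 0.046 ] [0.5278 0.1239 0.046 ] plate end [0.5833 0.1014 0.046 ] [0.4855 0.0983 0.046 ]
wing top [ 0.5609 -0.2831  0.082 ] ends [ 0.5686 -0.2559  0.082 ] [ 0.5509 -0.3058  0.082 ]
side cap [ 0.562  -0.2819  0.082 ]
rack [ 0.6956 -0.2828  0.046 ] [ 0.6852 -0.3382  0.046 ] [ 0.4209 -0.2823  0.046 ] [ 0.4324 -0.2273  0.046 ] [ 0.5585 -0.2827  0.046 ] 0.2689227225551368
rack yaw 11.911535695300323
star [ 0.6391 -0.2998  0.085 ] hex [ 0.4722 -0.2567  0.09  ]
```

Emit:
move_arm(
  targets=[
    {"dx": 0.81,"dy": 0.645,"rz": 0.0935},
    {"dx": 0.81,"dy": 0.645,"rz": 0.0935},
    {"dx": 0.81,"dy": 0.645,"rz": 0.0935},
    {"dx": 0.81,"dy": 0.645,"rz": 0.0935},
    {"dx": 0.81,"dy": 0.645,"rz": 0.0935},
    {"dx": 0.81,"dy": 0.645,"rz": 0.0935},
    {"dx": 0.81,"dy": 0.645,"rz": 0.0935},
    {"dx": 0.81,"dy": 0.645,"rz": 0.0935},
    {"dx": 0.81,"dy": 0.645,"rz": 0.0935},
    {"dx": 0.81,"dy": 0.645,"rz": 0.0935},
  ],
  claw=55,
  newtons=60,
)

```text
schema error: expected keys dx, dy, dz, rx, ry, rz
```

Emit:
move_arm(
  targets=[
    {"dx": 0.81,"dy": 0.645,"rz": 0.0935},
    {"dx": 0.81,"dy": 0.645,"rz": 0.0935},
    {"dx": 0.81,"dy": 0.645,"rz": 0.0935},
    {"dx": 0.81,"dy": 0.645,"rz": 0.0935},
    {"dx": 0.81,"dy": 0.645,"rz": 0.0935},
    {"dx": 0.81,"dy": 0.645,"rz": 0.0935},
    {"dx": 0.81,"dy": 0.645,"rz": 0.0935},
    {"dx": 0.81,"dy": 0.645,"rz": 0.0935},
    {"dx": 0.81,"dy": 0.645,"rz": 0.0935},
    {"dx": 0.81,"dy": 0.645,"rz": 0.0935},
  ],
)

```text
schema error: expected keys dx, dy, dz, rx, ry, rz
```

All six keys are required.

Emit:
move_arm(
  targets=[
    {"dx": 0.81,"dy": 0.645,"dz": 0,"rx": 0,"ry": 0,"rz": 0.0935},
    {"dx": 0.81,"dy": 0.645,"dz": 0,"rx": 0,"ry": 0,"rz": 0.0935},
    {"dx": 0.81,"dy": 0.645,"dz": 0,"rx": 0,"ry": 0,"rz": 0.0935},
    {"dx": 0.81,"dy": 0.645,"dz": 0,"rx": 0,"ry": 0,"rz": 0.0935},
    {"dx": 0.81,"dy": 0.645,"dz": 0,"rx": 0,"ry": 0,"rz": 0.0935},
    {"dx": 0.81,"dy": 0.645,"dz": 0,"rx": 0,"ry": 0,"rz": 0.0935},
    {"dx": 0.81,"dy": 0.645,"dz": 0,"rx": 0,"ry": 0,"rz": 0.0935},
    {"dx": 0.81,"dy": 0.645,"dz": 0,"rx": 0,"ry": 0,"rz": 0.0935},
    {"dx": 0.81,"dy": 0.645,"dz": 0,"rx": 0,"ry": 0,"rz": 0.0935},
    {"dx": 0.81,"dy": 0.645,"dz": 0,"rx": 0,"ry": 0,"rz": 0.0935},
  ],
  claw=55,
  newtons=60,
)

```text
t: 1.35
tcp_pos: [0.3592, -0.4416, 0.2314]
tool_rot: [0.931, 0.364, 0.0, -0.0]
force: [0.5, 0.2, -0.7]
finger_gap: 0.551
gripper_force: 0.0
```

Emit:
move_arm(
  targets=[
    {"dx": 0.81,"dy": 0.645,"dz": 0,"rx": 0,"ry": 0,"rz": 0.0935},
    {"dx": 0.81,"dy": 0.645,"dz": 0,"rx": 0,"ry": 0,"rz": 0.0935},
    {"dx": 0.81,"dy": 0.645,"dz": 0,"rx": 0,"ry": 0,"rz": 0.0935},
    {"dx": 0.81,"dy": 0.645,"dz": 0,"rx": 0,"ry": 0,"rz": 0.0935},
    {"dx": 0.81,"dy": 0.645,"dz": 0,"rx": 0,"ry": 0,"rz": 0.0935},
    {"dx": 0.81,"dy": 0.645,"dz": 0,"rx": 0,"ry": 0,"rz": 0.0935},
    {"dx": 0.81,"dy": 0.645,"dz": 0,"rx": 0,"ry": 0,"rz": 0.0935},
    {"dx": 0.81,"dy": 0.645,"dz": 0,"rx": 0,"ry": 0,"rz": 0.0935},
    {"dx": 0.81,"dy": 0.645,"dz": 0,"rx": 0,"ry": 0,"rz": 0.0935},
    {"dx": 0.81,"dy": 0.645,"dz": 0,"rx": 0,"ry": 0,"rz": 0.0935},
  ],
)

```text
t: 2.6
tcp_pos: [0.5609, -0.28, 0.2313]
tool_rot: [0.815, 0.579, 0.0, -0.0]
force: [-0.2, -0.2, -1.1]
finger_gap: 0.548
gripper_force: 0.0
```

Emit:
move_arm(
  targets=[
    {"dx": 0,"dy": -0.08,"dz": -0.6,"rx": 0,"ry": 0,"rz": 0},
    {"dx": 0,"dy": 0,"dz": -0.6,"rx": 0,"ry": 0,"rz": 0},
    {"dx": 0,"dy": 0,"dz": -0.6,"rx": 0,"ry": 0,"rz": 0},
    {"dx": 0,"dy": 0,"dz": -0.6,"rx": 0,"ry": 0,"rz": 0},
    {"dx": 0,"dy": 0,"dz": -0.6,"rx": 0,"ry": 0,"rz": 0},
    {"dx": 0,"dy": 0,"dz": -0.6,"rx": 0,"ry": 0,"rz": 0},
    {"dx": 0,"dy": 0,"dz": -0.6,"rx": 0,"ry": 0,"rz": 0},
    {"dx": 0,"dy": 0,"dz": -0.6,"rx": 0,"ry": 0,"rz": 0},
    {"dx": 0,"dy": 0,"dz": -0.6,"rx": 0,"ry": 0,"rz": 0},
    {"dx": 0,"dy": 0,"dz": 0,"rx": 0,"ry": 0,"rz": 0},
  ],
)

```text
t: 3.85
tcp_pos: [0.5593, -0.2843, 0.0947]
tool_rot: [0.817, 0.577, -0.0, -0.002]
force: [-0.2, -0.2, -0.1]
finger_gap: 0.547
gripper_force: 0.0
```

```bash
python3 - <<'E'
from h import *
import cv2
s=cams.snapshot("side")[:,:,::-1];t=cams.snapshot("top")[:,:,::-1]
im=np.zeros((600,800,3),np.uint8)
im[:,:560]=cv2.resize(s[170:320,270:410],(560,600),interpolation=cv2.INTER_CUBIC)
im[:400,560:]=cv2.resize(t[130:230,340:400],(240,400),interpolation=cv2.INTER_CUBIC)
cv2.imwrite("pics/c1.png",im)
E
```

```text
(no output)
```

View pics/c1.png

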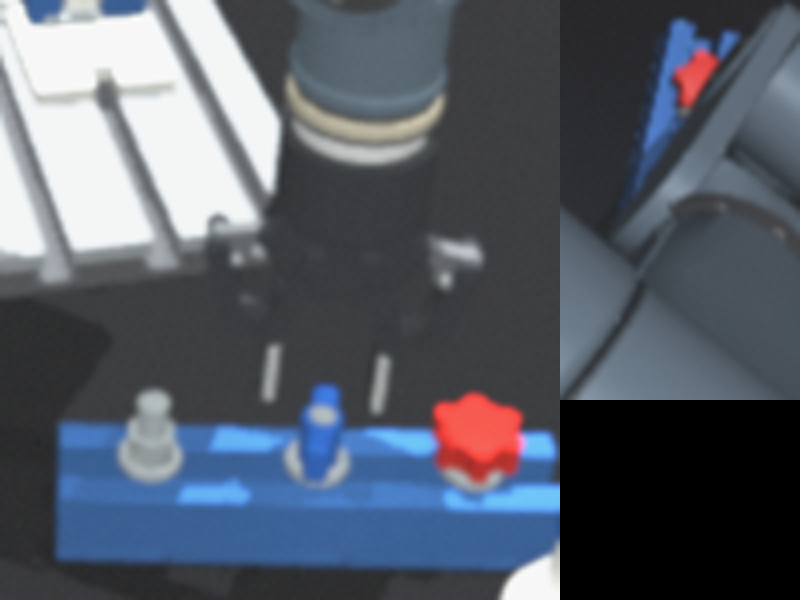

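```bash
python3 - <<'E'
from h import *
for z in(.0947,.101,.107):print(z,proj("side",np.array([.5593,-.2843,z])))
for p in[(.5593,-.2843,.082),(.56,-.2825,.082),(.561,-.2815,.082)]:print(proj("side",np.array(p)))
s=sensors.sense();print(s["q"],s["tcp_pos"])
E
```

```text
0.0947 [350.13286405 269.81719598]
0.101 [350.43758409 267.56213917]
0.107 [350.729854   265.39921854]
[349.52522795 274.31395943]
[349.57470638 273.69237361]
[349.8794882  273.31241102]
[-6.48035139e-01  7.01348800e-01  1.53006074e+00  9.30408390e-08
  9.10010314e-01 -3.07236055e-01] [ 0.56030424 -0.28498629  0.0962731 ]
```

Emit:
move_arm(
  targets=[
    {"dx": 0,"dy": 0.08,"dz": -0.24,"rx": 0,"ry": 0,"rz": 0},
    {"dx": 0,"dy": 0,"dz": -0.24,"rx": 0,"ry": 0,"rz": 0},
    {"dx": 0,"dy": 0,"dz": -0.24,"rx": 0,"ry": 0,"rz": 0},
    {"dx": 0,"dy": 0,"dz": -0.24,"rx": 0,"ry": 0,"rz": 0},
    {"dx": 0,"dy": 0,"dz": -0.24,"rx": 0,"ry": 0,"rz": 0},
    {"dx": 0,"dy": 0,"dz": -0.24,"rx": 0,"ry": 0,"rz": 0},
    {"dx": 0,"dy": 0,"dz": -0.24,"rx": 0,"ry": 0,"rz": 0},
    {"dx": 0,"dy": 0,"dz": 0,"rx": 0,"ry": 0,"rz": 0},
    {"dx": 0,"dy": 0,"dz": 0,"rx": 0,"ry": 0,"rz": 0},
    {"dx": 0,"dy": 0,"dz": 0,"rx": 0,"ry": 0,"rz": 0},
  ],
)

```text
t: 5.2
tcp_pos: [0.5604, -0.2831, 0.0546]
tool_rot: [0.817, 0.577, 0.0, 0.0]
force: [-0.7, -0.5, 0.2]
finger_gap: 0.55
gripper_force: 0.0
```

Emit:
move_arm(
  targets=[
    {"dx": 0,"dy": 0,"dz": 0,"rx": 0,"ry": 0,"rz": 0},
    {"dx": 0,"dy": 0,"dz": 0,"rx": 0,"ry": 0,"rz": 0},
    {"dx": 0,"dy": 0,"dz": 0,"rx": 0,"ry": 0,"rz": 0},
    {"dx": 0,"dy": 0,"dz": 0,"rx": 0,"ry": 0,"rz": 0},
    {"dx": 0,"dy": 0,"dz": 0,"rx": 0,"ry": 0,"rz": 0},
    {"dx": 0,"dy": 0,"dz": 0,"rx": 0,"ry": 0,"rz": 0},
    {"dx": 0,"dy": 0,"dz": 0,"rx": 0,"ry": 0,"rz": 0},
    {"dx": 0,"dy": 0,"dz": 0,"rx": 0,"ry": 0,"rz": 0},
    {"dx": 0,"dy": 0,"dz": 0,"rx": 0,"ry": 0,"rz": 0},
    {"dx": 0,"dy": 0,"dz": 0,"rx": 0,"ry": 0,"rz": 0},
  ],
  claw=0,
  newtons=60,
)

```text
t: 6.45
tcp_pos: [0.5605, -0.2831, 0.0547]
tool_rot: [0.817, 0.577, 0.0, 0.0]
force: [-0.1, 0.8, 5.3]
finger_gap: 0.236
gripper_force: 58.8
```

```bash
python3 - <<'E'
from h import *
import cv2
s=cams.snapshot("side")[:,:,::-1]
cv2.imwrite("pics/c2.png",cv2.resize(s[215:310,300:400],(800,760),interpolation=cv2.INTER_CUBIC)[:600])
E
```

```text
(no output)
```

View pics/c2.png

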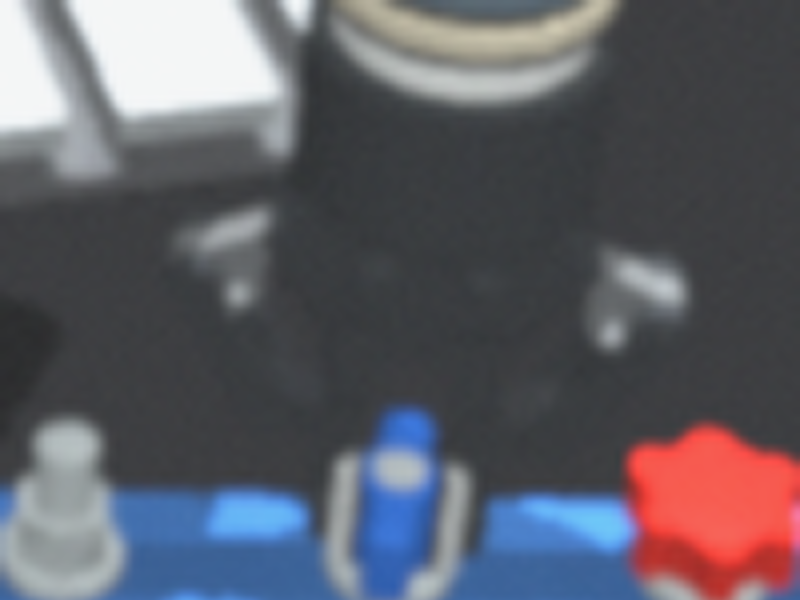

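Emit:
move_arm(
  targets=[
    {"dx": 0,"dy": 0,"dz": 0,"rx": 0,"ry": 0,"rz": 0},
    {"dx": 0,"dy": 0,"dz": 0,"rx": 0,"ry": 0,"rz": 0},
    {"dx": 0,"dy": 0,"dz": 0,"rx": 0,"ry": 0,"rz": 0},
    {"dx": 0,"dy": 0,"dz": 0,"rx": 0,"ry": 0,"rz": 0},
    {"dx": 0,"dy": 0,"dz": 0.08,"rx": 0,"ry": 0,"rz": 0},
    {"dx": 0,"dy": 0,"dz": 0.08,"rx": 0,"ry": 0,"rz": 0},
    {"dx": 0,"dy": 0,"dz": 0,"rx": 0,"ry": 0,"rz": 0},
    {"dx": 0,"dy": 0,"dz": 0,"rx": 0,"ry": 0,"rz": 0},
    {"dx": 0,"dy": 0,"dz": 0,"rx": 0,"ry": 0,"rz": 0},
    {"dx": 0,"dy": 0,"dz": 0,"rx": 0,"ry": 0,"rz": 0},
  ],
  claw=40,
)

```text
t: 7.75
tcp_pos: [0.5601, -0.2829, 0.0582]
tool_rot: [0.817, 0.577, -0.0, -0.0]
force: [0.3, 0.8, 0.5]
finger_gap: 0.4
gripper_force: 0.0
```

Emit:
move_arm(
  targets=[
    {"dx": 0,"dy": 0,"dz": 0,"rx": 0,"ry": 0,"rz": 0},
    {"dx": 0,"dy": 0,"dz": 0,"rx": 0,"ry": 0,"rz": 0},
    {"dx": 0,"dy": 0,"dz": 0,"rx": 0,"ry": 0,"rz": 0},
    {"dx": 0,"dy": 0,"dz": 0,"rx": 0,"ry": 0,"rz": 0},
    {"dx": 0,"dy": 0,"dz": 0,"rx": 0,"ry": 0,"rz": 0},
    {"dx": 0,"dy": 0,"dz": 0,"rx": 0,"ry": 0,"rz": 0},
    {"dx": 0,"dy": 0,"dz": 0,"rx": 0,"ry": 0,"rz": 0},
    {"dx": 0,"dy": 0,"dz": 0,"rx": 0,"ry": 0,"rz": 0},
    {"dx": 0,"dy": 0,"dz": 0,"rx": 0,"ry": 0,"rz": 0},
    {"dx": 0,"dy": 0,"dz": 0,"rx": 0,"ry": 0,"rz": 0},
  ],
  claw=0,
)

```text
t: 9.0
tcp_pos: [0.5602, -0.283, 0.0585]
tool_rot: [0.817, 0.577, 0.0, 0.0]
force: [-0.1, 0.5, 5.0]
finger_gap: 0.236
gripper_force: 58.7
```

```bash
python3 - <<'E'
from h import *
s=sensors.sense();print(s)
E
```

```text
{'t': 9.0, 'q': array([-6.45525278e-01,  7.55513683e-01,  1.54901275e+00,  1.83481026e-05,
        8.36807740e-01, -3.04654348e-01]), 'qd': array([ 2.95206327e-04, -1.65845584e-03,  1.42466974e-03, -2.38532653e-04,
       -7.73841164e-05, -7.73061894e-04]), 'tau': array([-2.03397302e-01, -4.52508688e+01, -1.15033659e+01, -3.88468697e-02,
       -2.47636260e-01,  1.94594054e-05]), 'tcp_pos': array([ 0.56022944, -0.28298034,  0.05847687]), 'tool_rot': array([8.16798506e-01, 5.76923031e-01, 4.59507368e-05, 1.20986486e-04]), 'force': array([-0.12441088,  0.52802042,  4.97603176]), 'ft_torque': array([0.1183128 , 0.09368313, 0.03611346]), 'gripper_force': 58.694225549697876, 'finger_gap': 0.2355511445089755}
```

Emit:
move_arm(
  targets=[
    {"dx": 0,"dy": 0,"dz": 0.1,"rx": 0,"ry": 0,"rz": 0},
    {"dx": 0,"dy": 0,"dz": 0.2,"rx": 0,"ry": 0,"rz": 0},
    {"dx": 0,"dy": 0,"dz": 0.4,"rx": 0,"ry": 0,"rz": 0},
    {"dx": 0,"dy": 0,"dz": 0.5,"rx": 0,"ry": 0,"rz": 0},
    {"dx": 0,"dy": 0,"dz": 0.5,"rx": 0,"ry": 0,"rz": 0},
    {"dx": 0,"dy": 0,"dz": 0.5,"rx": 0,"ry": 0,"rz": 0},
    {"dx": 0,"dy": 0,"dz": 0.5,"rx": 0,"ry": 0,"rz": 0},
    {"dx": 0,"dy": 0,"dz": 0.4,"rx": 0,"ry": 0,"rz": 0},
    {"dx": 0,"dy": 0,"dz": 0.3,"rx": 0,"ry": 0,"rz": 0},
    {"dx": 0,"dy": 0,"dz": 0.1,"rx": 0,"ry": 0,"rz": 0},
  ],
)

```text
t: 10.25
tcp_pos: [0.5603, -0.283, 0.1464]
tool_rot: [0.817, 0.577, 0.0, 0.0]
force: [-0.4, -0.4, -2.8]
finger_gap: 0.235
gripper_force: 58.7
```

Emit:
move_arm(
  targets=[
    {"dx": -0.047,"dy": 0.666,"dz": 0,"rx": 0,"ry": 0,"rz": 0.1713},
    {"dx": -0.047,"dy": 0.666,"dz": 0,"rx": 0,"ry": 0,"rz": 0.1713},
    {"dx": -0.047,"dy": 0.666,"dz": 0,"rx": 0,"ry": 0,"rz": 0.1713},
    {"dx": -0.047,"dy": 0.666,"dz": 0,"rx": 0,"ry": 0,"rz": 0.1713},
    {"dx": -0.047,"dy": 0.666,"dz": 0,"rx": 0,"ry": 0,"rz": 0.1713},
    {"dx": -0.047,"dy": 0.666,"dz": 0,"rx": 0,"ry": 0,"rz": 0.1713},
    {"dx": -0.047,"dy": 0.666,"dz": 0,"rx": 0,"ry": 0,"rz": 0.1713},
    {"dx": -0.047,"dy": 0.666,"dz": 0,"rx": 0,"ry": 0,"rz": 0.1713},
    {"dx": -0.047,"dy": 0.666,"dz": 0,"rx": 0,"ry": 0,"rz": 0.1713},
    {"dx": -0.047,"dy": 0.666,"dz": 0,"rx": 0,"ry": 0,"rz": 0.1713},
  ],
)

```text
t: 11.5
tcp_pos: [0.5481, -0.1158, 0.1455]
tool_rot: [0.485, 0.875, -0.0, -0.0]
force: [-0.1, -0.5, -1.7]
finger_gap: 0.234
gripper_force: 58.7
```

Emit:
move_arm(
  targets=[
    {"dx": -0.047,"dy": 0.666,"dz": 0,"rx": 0,"ry": 0,"rz": 0.1713},
    {"dx": -0.047,"dy": 0.666,"dz": 0,"rx": 0,"ry": 0,"rz": 0.1713},
    {"dx": -0.047,"dy": 0.666,"dz": 0,"rx": 0,"ry": 0,"rz": 0.1713},
    {"dx": -0.047,"dy": 0.666,"dz": 0,"rx": 0,"ry": 0,"rz": 0.1713},
    {"dx": -0.047,"dy": 0.666,"dz": 0,"rx": 0,"ry": 0,"rz": 0.1713},
    {"dx": -0.047,"dy": 0.666,"dz": 0,"rx": 0,"ry": 0,"rz": 0.1713},
    {"dx": -0.047,"dy": 0.666,"dz": 0,"rx": 0,"ry": 0,"rz": 0.1713},
    {"dx": -0.047,"dy": 0.666,"dz": 0,"rx": 0,"ry": 0,"rz": 0.1713},
    {"dx": -0.047,"dy": 0.666,"dz": 0,"rx": 0,"ry": 0,"rz": 0.1713},
    {"dx": -0.047,"dy": 0.666,"dz": 0,"rx": 0,"ry": 0,"rz": 0.1713},
  ],
)

```text
t: 12.75
tcp_pos: [0.5364, 0.0506, 0.1455]
tool_rot: [0.057, 0.998, 0.0, -0.0]
force: [-0.4, 0.1, -2.5]
finger_gap: 0.237
gripper_force: 58.7
```

```bash
python3 - <<'E'
from h import *
import cv2
s=cams.snapshot("side")[:,:,::-1];t=cams.snapshot("top")[:,:,::-1]
st=sensors.sense();print(st["q"],st["tcp_pos"],st["tool_rot"],st["force"],st["ft_torque"])
cv2.imwrite("pics/side3.png",s);cv2.imwrite("pics/top3.png",t)
print(proj("side",st["tcp_pos"]))
im=np.zeros((600,800,3),np.uint8)
im[:,:480]=cv2.resize(s[120:220,230:310],(480,600),interpolation=cv2.INTER_CUBIC)
im[:320,480:]=cv2.resize(t[140:220,200:280],(320,320),interpolation=cv2.INTER_CUBIC)
cv2.imwrite("pics/c3.png",im)
E
```

```text
[-1.12171099e-01  5.33604181e-01  1.73108415e+00  4.54120379e-04
  8.78198451e-01 -1.56726697e+00] [0.53597524 0.05143199 0.14553486] [ 5.79628109e-02  9.98318518e-01  2.09523560e-04 -6.36627677e-04] [-0.00340263 -0.80057812 -2.48600908] [-0.01534923 -0.00716804  0.01531637]
[302.58801128 169.10640957]
```

View pics/c3.png

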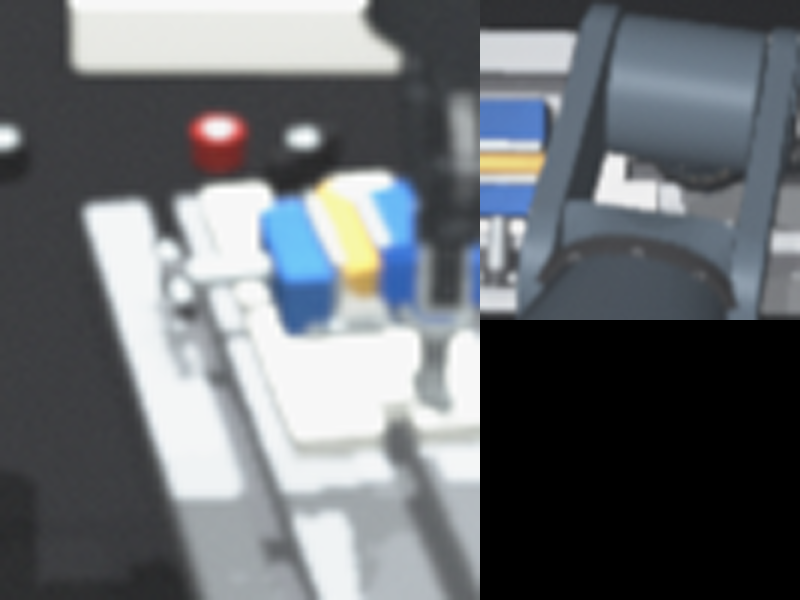

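```bash
python3 - <<'E'
import cv2
s=cv2.imread("pics/side3.png")
cv2.imwrite("pics/c4.png",cv2.resize(s[160:235,270:370],(800,600),interpolation=cv2.INTER_CUBIC))
E
```

```text
(no output)
```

View pics/c4.png

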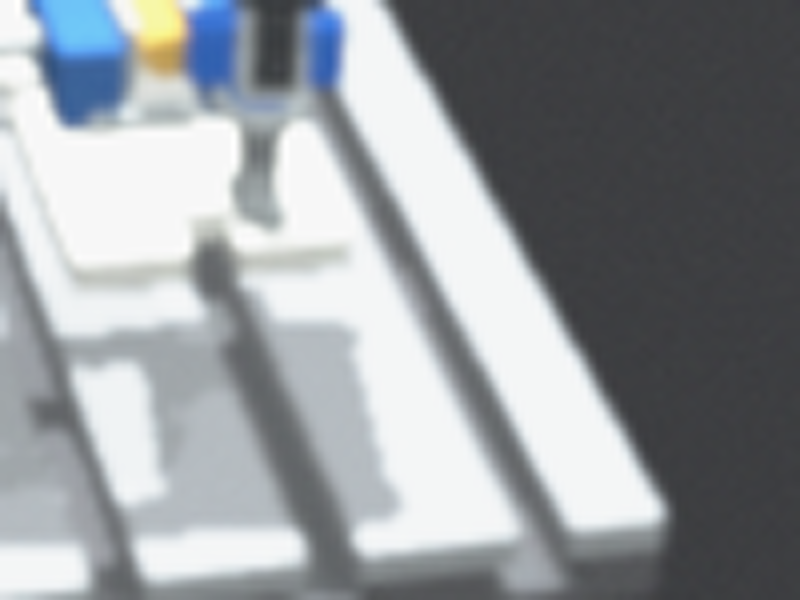

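```bash
python3 - <<'E'
import cv2
from h import *
g=cv2.imread("pics/side3.png",0)
print("cols",list(range(294,312)))
for r in range(171,194): print(r,g[r,294:312])
a=np.array([.5362,.0507,0])
for z in(.086,.093,.1,.11,.12,.1325):print(z,proj("side",a+[0,0,z]).round(1))
for th in(-15,-8,0,8,15):
    t=np.radians(th+.9);R=np.array([[np.cos(t),-np.sin(t)],[np.sin(t),np.cos(t)]])
    print(th,[proj("side",a+np.r_[R@np.array(c)/1000,.0925]).round(1).tolist() for c in[(-7.5,-14.5),(7.5,-14.5),(7.5,14.5),(-7.5,14.5)]])
E
```

```text
cols [294, 295, 296, 297, 298, 299, 300, 301, 302, 303, 304, 305, 306, 307, 308, 309, 310, 311]
171 [164 121 128 149 144 140 152 144 130 126 126 130 146 166 161 132 107 119]
172 [178 140 140 161 160 152 153 153 149 149 151 160 175 184 174 147 118 113]
173 [191 164 148 161 169 167 160 157 156 154 158 168 186 188 172 153 128 113]
174 [212 214 205 202 193 178 169 172 174 173 173 176 190 191 180 164 140 117]
175 [241 246 246 246 242 211 168 164 168 169 167 180 220 235 229 199 159 129]
176 [247 247 247 247 247 239 165 145 148 148 160 216 246 247 246 231 183 144]
177 [247 247 247 247 247 244 165 125 127 127 169 241 247 247 247 244 213 164]
178 [247 247 247 247 247 245 168 119 118 122 184 246 247 247 247 247 234 185]
179 [247 247 247 247 247 245 170 119 117 124 188 246 247 247 247 247 244 214]
180 [247 247 247 247 247 241 166 128 127 133 199 247 247 247 247 247 247 234]
181 [247 247 247 247 246 222 158 140 140 144 216 247 247 247 247 247 247 244]
182 [247 247 247 247 237 182 153 152 154 155 221 247 247 247 247 247 247 247]
183 [247 247 247 247 231 167 152 156 157 160 219 247 247 247 247 247
[... 545 characters left out ...]
5 233 230]
191 [164 119 112 120 145 186 219 226 223 219 216 214 211 207 202 200 201 201]
192 [137 108 104 112 129 159 184 196 197 198 196 197 196 195 197 199 203 207]
193 [130 106 103 106 120 153 187 202 205 203 203 204 204 203 204 210 223 229]
0.086 [301.8 188.6]
0.093 [301.9 186.4]
0.1 [302.  184.2]
0.11 [302.1 180.9]
0.12 [302.3 177.7]
0.1325 [302.5 173.6]
-15 [[298.9, 189.4], [304.7, 189.6], [304.7, 183.7], [299.1, 183.5]]
-8 [[299.6, 189.6], [305.3, 189.4], [304.0, 183.6], [298.5, 183.7]]
0 [[300.5, 189.8], [306.0, 189.2], [303.2, 183.4], [297.8, 184.0]]
8 [[301.3, 189.9], [306.6, 188.9], [302.4, 183.3], [297.2, 184.3]]
15 [[302.1, 189.9], [307.0, 188.6], [301.6, 183.3], [296.7, 184.6]]
```

```bash
python3 - <<'E'
import cv2
from h import *
s=cv2.imread("pics/side0.png",0).astype(float);t=cv2.imread("pics/top0.png",0).astype(float)
def samp(n,im,p):
    u=proj(n,p);return cv2.getRectSubPix(im.astype(np.float32),(1,1),(float(u[0]),float(u[1])))[0,0]
xs=np.arange(-20,20.1,2)/1000
print("off mm",(xs*1000).astype(int))
for n,im in("side",s),("top",t):
    for y in(-.04,-.02,0,.02,.04,.06,.08):
        print(n,y,[int(samp(n,im,np.array([.5365-.0157*(y-.05)+d,y,.032]))) for d in xs])
    for y in(.105,.11,.115): print(n,"notch",y,[int(samp(n,im,np.array([.5365-.0157*(y-.05)+d,y,.046]))) for d in xs])
    print(n,"along y .085..",[int(samp(n,im,np.array([.5355,y,.046]))) for y in np.arange(.085,.146,.003)])
E
```

```text
off mm [-20 -18 -16 -14 -12 -10  -8  -6  -4  -2   0   2   4   6   8  10  12  14
  16  18  20]
side -0.04 [242, 242, 241, 240, 236, 225, 197, 171, 152, 141, 124, 112, 117, 148, 200, 227, 239, 241, 241, 242, 242]
side -0.02 [242, 242, 242, 241, 236, 225, 197, 171, 150, 135, 119, 110, 112, 136, 186, 220, 237, 240, 241, 242, 242]
side 0 [242, 242, 242, 240, 235, 224, 197, 169, 145, 124, 107, 103, 114, 147, 196, 225, 238, 241, 241, 242, 242]
side 0.02 [242, 242, 241, 240, 236, 225, 201, 173, 148, 128, 111, 104, 111, 136, 184, 217, 236, 241, 241, 242, 242]
side 0.04 [242, 242, 241, 241, 237, 225, 204, 174, 151, 131, 114, 106, 117, 146, 195, 223, 237, 241, 241, 242, 242]
side 0.06 [242, 242, 241, 241, 237, 222, 199, 169, 150, 134, 120, 107, 114, 138, 180, 215, 234, 241, 241, 242, 242]
side 0.08 [242, 242, 242, 240, 237, 227, 204, 178, 155, 141, 126, 113, 116, 146, 185, 223, 235, 240, 242, 242, 242]
side notch 0.105 [247, 246, 246, 245, 240, 230, 187, 151, 125, 122, 123, 129, 152, 190, 227, 243, 245, 245, 245, 245, 244]
side notch 0.11 [247, 247, 247, 247, 247, 242, 226, 188, 166, 155, 153, 
[... 891 characters left out ...]
, 223, 222, 215, 199, 168, 141, 129, 125, 124, 121, 123, 128, 156, 185, 212, 220, 222, 222, 221]
top 0.08 [222, 222, 222, 221, 213, 199, 167, 143, 130, 126, 124, 121, 124, 132, 160, 188, 215, 220, 221, 221, 221]
top notch 0.105 [236, 237, 236, 235, 231, 214, 189, 153, 133, 121, 119, 117, 114, 133, 160, 200, 220, 233, 234, 234, 234]
top notch 0.11 [239, 239, 239, 237, 234, 217, 192, 154, 134, 121, 119, 117, 114, 135, 166, 208, 227, 238, 238, 239, 238]
top notch 0.115 [238, 239, 239, 237, 234, 216, 191, 155, 135, 123, 120, 117, 115, 136, 167, 210, 228, 238, 238, 238, 238]
top along y .085.. [123, 122, 122, 123, 123, 121, 120, 119, 119, 120, 120, 115, 99, 124, 193, 236, 239, 239, 239, 238, 239]
```

Emit:
move_arm(
  targets=[
    {"dx": 0.04,"dy": 0,"dz": -0.25,"rx": 0,"ry": 0,"rz": 0.05},
    {"dx": 0,"dy": 0,"dz": -0.25,"rx": 0,"ry": 0,"rz": 0.05},
    {"dx": 0,"dy": 0,"dz": -0.25,"rx": 0,"ry": 0,"rz": 0.05},
    {"dx": 0,"dy": 0,"dz": -0.25,"rx": 0,"ry": 0,"rz": 0.05},
    {"dx": 0,"dy": 0,"dz": -0.25,"rx": 0,"ry": 0,"rz": 0.05},
    {"dx": 0,"dy": 0,"dz": -0.25,"rx": 0,"ry": 0,"rz": 0},
    {"dx": 0,"dy": 0,"dz": -0.25,"rx": 0,"ry": 0,"rz": 0},
    {"dx": 0,"dy": 0,"dz": -0.25,"rx": 0,"ry": 0,"rz": 0},
    {"dx": 0,"dy": 0,"dz": 0,"rx": 0,"ry": 0,"rz": 0},
    {"dx": 0,"dy": 0,"dz": 0,"rx": 0,"ry": 0,"rz": 0},
  ],
)

```text
t: 14.1
tcp_pos: [0.5378, 0.0501, 0.0959]
tool_rot: [-0.007, 1.0, -0.0, 0.0]
force: [0.5, -0.0, -1.5]
finger_gap: 0.234
gripper_force: 58.9
```

```bash
python3 - <<'E'
from h import *
import cv2
s=cams.snapshot("side")[:,:,::-1]
st=sensors.sense();print(st["tcp_pos"],st["tool_rot"],st["force"],st["ft_torque"])
cv2.imwrite("pics/side5.png",s)
u=proj("side",st["tcp_pos"]-[0,0,.04]);print(u);c,r=int(u[0]),int(u[1])
im=cv2.resize(s[r-35:r+25,c-40:c+40],(800,600),interpolation=cv2.INTER_CUBIC)
print(c-40,r-35)
cv2.imwrite("pics/c5.png",im)
E
```

```text
[0.53784299 0.0500789  0.09599492] [-6.53710060e-03  9.99978602e-01 -3.08471902e-05  2.45167696e-04] [ 0.06980192 -0.69228152 -1.40835075] [-0.0247953  -0.00334097  0.02549962]
[301.92720436 198.0580659 ]
261 163
```

View pics/c5.png

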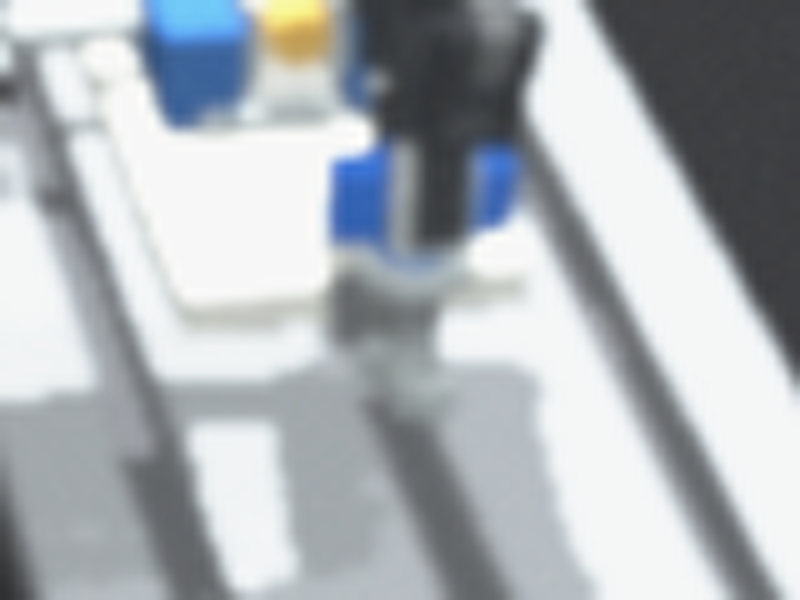

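Emit:
move_arm(
  targets=[
    {"dx": -0.012,"dy": 0,"dz": -0.1,"rx": 0,"ry": 0,"rz": 0},
    {"dx": 0,"dy": 0,"dz": -0.1,"rx": 0,"ry": 0,"rz": 0},
    {"dx": 0,"dy": 0,"dz": -0.1,"rx": 0,"ry": 0,"rz": 0},
    {"dx": 0,"dy": 0,"dz": -0.1,"rx": 0,"ry": 0,"rz": 0},
    {"dx": 0,"dy": 0,"dz": -0.05,"rx": 0,"ry": 0,"rz": 0},
    {"dx": 0,"dy": 0,"dz": -0.05,"rx": 0,"ry": 0,"rz": 0},
    {"dx": 0,"dy": 0,"dz": -0.05,"rx": 0,"ry": 0,"rz": 0},
    {"dx": 0,"dy": 0,"dz": -0.05,"rx": 0,"ry": 0,"rz": 0},
    {"dx": 0,"dy": 0,"dz": 0,"rx": 0,"ry": 0,"rz": 0},
    {"dx": 0,"dy": 0,"dz": 0,"rx": 0,"ry": 0,"rz": 0},
  ],
)

```text
t: 15.4
tcp_pos: [0.5372, 0.0501, 0.0807]
tool_rot: [-0.006, 1.0, 0.0, -0.0]
force: [-0.1, 0.9, -0.1]
finger_gap: 0.234
gripper_force: 59.5
```

Emit:
move_arm(
  targets=[
    {"dx": 0,"dy": 0,"dz": -0.08,"rx": 0,"ry": 0,"rz": 0},
    {"dx": 0,"dy": 0,"dz": -0.08,"rx": 0,"ry": 0,"rz": 0},
    {"dx": 0,"dy": 0,"dz": -0.08,"rx": 0,"ry": 0,"rz": 0},
    {"dx": 0,"dy": 0,"dz": -0.08,"rx": 0,"ry": 0,"rz": 0},
    {"dx": 0,"dy": 0,"dz": -0.08,"rx": 0,"ry": 0,"rz": 0},
    {"dx": 0,"dy": 0,"dz": -0.08,"rx": 0,"ry": 0,"rz": 0},
    {"dx": 0,"dy": 0,"dz": -0.08,"rx": 0,"ry": 0,"rz": 0},
    {"dx": 0,"dy": 0,"dz": 0,"rx": 0,"ry": 0,"rz": 0},
    {"dx": 0,"dy": 0,"dz": 0,"rx": 0,"ry": 0,"rz": 0},
    {"dx": 0,"dy": 0,"dz": 0,"rx": 0,"ry": 0,"rz": 0},
  ],
)

```text
t: 16.65
tcp_pos: [0.5372, 0.0501, 0.0667]
tool_rot: [-0.007, 1.0, 0.0, -0.0]
force: [0.0, 1.3, -3.3]
finger_gap: 0.235
gripper_force: 59.4
```

Emit:
move_arm(
  targets=[
    {"dx": 0,"dy": 0,"dz": -0.04,"rx": 0,"ry": 0,"rz": 0},
    {"dx": 0,"dy": 0,"dz": -0.04,"rx": 0,"ry": 0,"rz": 0},
    {"dx": 0,"dy": 0,"dz": -0.04,"rx": 0,"ry": 0,"rz": 0},
    {"dx": 0,"dy": 0,"dz": -0.03,"rx": 0,"ry": 0,"rz": 0},
    {"dx": 0,"dy": 0,"dz": -0.03,"rx": 0,"ry": 0,"rz": 0},
    {"dx": 0,"dy": 0,"dz": -0.02,"rx": 0,"ry": 0,"rz": 0},
    {"dx": 0,"dy": 0,"dz": 0,"rx": 0,"ry": 0,"rz": 0},
    {"dx": 0,"dy": 0,"dz": 0,"rx": 0,"ry": 0,"rz": 0},
    {"dx": 0,"dy": 0,"dz": 0,"rx": 0,"ry": 0,"rz": 0},
    {"dx": 0,"dy": 0,"dz": 0,"rx": 0,"ry": 0,"rz": 0},
  ],
)

```text
t: 17.9
tcp_pos: [0.5373, 0.0501, 0.0618]
tool_rot: [-0.007, 1.0, -0.0, 0.0]
force: [-0.3, 0.5, -1.7]
finger_gap: 0.236
gripper_force: 59.4
```

Emit:
move_arm(
  targets=[
    {"dx": 0,"dy": 0,"dz": -0.016,"rx": 0,"ry": 0,"rz": 0},
    {"dx": 0,"dy": 0,"dz": -0.016,"rx": 0,"ry": 0,"rz": 0},
    {"dx": 0,"dy": 0,"dz": -0.016,"rx": 0,"ry": 0,"rz": 0},
    {"dx": 0,"dy": 0,"dz": 0,"rx": 0,"ry": 0,"rz": 0},
    {"dx": 0,"dy": 0,"dz": 0,"rx": 0,"ry": 0,"rz": 0},
    {"dx": 0,"dy": 0,"dz": 0,"rx": 0,"ry": 0,"rz": 0},
    {"dx": 0,"dy": 0,"dz": 0,"rx": 0,"ry": 0,"rz": 0},
    {"dx": 0,"dy": 0,"dz": 0,"rx": 0,"ry": 0,"rz": 0},
    {"dx": 0,"dy": 0,"dz": 0,"rx": 0,"ry": 0,"rz": 0},
    {"dx": 0,"dy": 0,"dz": 0,"rx": 0,"ry": 0,"rz": 0},
  ],
)

```text
t: 19.15
tcp_pos: [0.5376, 0.0501, 0.0613]
tool_rot: [-0.007, 1.0, -0.0, 0.0]
force: [-1.9, 0.6, 5.1]
finger_gap: 0.236
gripper_force: 60.0
```

Emit:
move_arm(
  targets=[
    {"dx": 0,"dy": 0,"dz": 0.05,"rx": 0,"ry": 0,"rz": 0},
    {"dx": -0.003,"dy": 0.19,"dz": 0,"rx": 0,"ry": 0,"rz": 0},
    {"dx": -0.003,"dy": 0.19,"dz": 0,"rx": 0,"ry": 0,"rz": 0},
    {"dx": -0.003,"dy": 0.19,"dz": 0,"rx": 0,"ry": 0,"rz": 0},
    {"dx": -0.003,"dy": 0.19,"dz": 0,"rx": 0,"ry": 0,"rz": 0},
    {"dx": -0.003,"dy": 0.19,"dz": 0,"rx": 0,"ry": 0,"rz": 0},
    {"dx": -0.003,"dy": 0.19,"dz": 0,"rx": 0,"ry": 0,"rz": 0},
    {"dx": -0.003,"dy": 0.19,"dz": 0,"rx": 0,"ry": 0,"rz": 0},
    {"dx": -0.003,"dy": 0.19,"dz": 0,"rx": 0,"ry": 0,"rz": 0},
    {"dx": 0,"dy": 0,"dz": 0,"rx": 0,"ry": 0,"rz": 0},
  ],
)

```text
t: 20.4
tcp_pos: [0.5367, 0.0885, 0.0619]
tool_rot: [-0.007, 1.0, -0.0, 0.0]
force: [1.0, 0.4, -1.7]
finger_gap: 0.233
gripper_force: 59.5
```

Emit:
move_arm(
  targets=[
    {"dx": -0.002,"dy": 0.1,"dz": 0,"rx": 0,"ry": 0,"rz": 0},
    {"dx": -0.002,"dy": 0.1,"dz": 0,"rx": 0,"ry": 0,"rz": 0},
    {"dx": -0.002,"dy": 0.1,"dz": 0,"rx": 0,"ry": 0,"rz": 0},
    {"dx": -0.002,"dy": 0.1,"dz": 0,"rx": 0,"ry": 0,"rz": 0},
    {"dx": -0.002,"dy": 0.1,"dz": 0,"rx": 0,"ry": 0,"rz": 0},
    {"dx": -0.002,"dy": 0.1,"dz": 0,"rx": 0,"ry": 0,"rz": 0},
    {"dx": -0.002,"dy": 0.1,"dz": 0,"rx": 0,"ry": 0,"rz": 0},
    {"dx": -0.002,"dy": 0.1,"dz": 0,"rx": 0,"ry": 0,"rz": 0},
    {"dx": 0,"dy": 0.04,"dz": 0,"rx": 0,"ry": 0,"rz": 0},
    {"dx": 0,"dy": 0,"dz": 0,"rx": 0,"ry": 0,"rz": 0},
  ],
)

```text
t: 21.65
tcp_pos: [0.5363, 0.1092, 0.0619]
tool_rot: [-0.007, 1.0, -0.0, 0.0]
force: [-0.1, -0.6, -3.2]
finger_gap: 0.234
gripper_force: 59.5
```

Emit:
move_arm(
  targets=[
    {"dx": 0,"dy": 0.036,"dz": 0,"rx": 0,"ry": 0,"rz": 0},
    {"dx": 0,"dy": 0.036,"dz": 0,"rx": 0,"ry": 0,"rz": 0},
    {"dx": 0,"dy": 0.036,"dz": 0,"rx": 0,"ry": 0,"rz": 0},
    {"dx": 0,"dy": 0.036,"dz": 0,"rx": 0,"ry": 0,"rz": 0},
    {"dx": 0,"dy": 0.036,"dz": 0,"rx": 0,"ry": 0,"rz": 0},
    {"dx": 0,"dy": 0.036,"dz": 0,"rx": 0,"ry": 0,"rz": 0},
    {"dx": 0,"dy": 0.036,"dz": 0,"rx": 0,"ry": 0,"rz": 0},
    {"dx": 0,"dy": 0,"dz": 0,"rx": 0,"ry": 0,"rz": 0},
    {"dx": 0,"dy": 0,"dz": 0,"rx": 0,"ry": 0,"rz": 0},
    {"dx": 0,"dy": 0,"dz": 0,"rx": 0,"ry": 0,"rz": 0},
  ],
)

```text
t: 22.9
tcp_pos: [0.5363, 0.1154, 0.0619]
tool_rot: [-0.007, 1.0, -0.0, 0.0]
force: [0.3, -0.6, -3.1]
finger_gap: 0.235
gripper_force: 59.5
```

Emit:
move_arm(
  targets=[
    {"dx": 0,"dy": 0.024,"dz": 0,"rx": 0,"ry": 0,"rz": 0},
    {"dx": 0,"dy": 0.024,"dz": 0,"rx": 0,"ry": 0,"rz": 0},
    {"dx": 0,"dy": 0.024,"dz": 0,"rx": 0,"ry": 0,"rz": 0},
    {"dx": 0,"dy": 0.024,"dz": 0,"rx": 0,"ry": 0,"rz": 0},
    {"dx": 0,"dy": 0,"dz": 0,"rx": 0,"ry": 0,"rz": 0},
    {"dx": 0,"dy": 0,"dz": 0,"rx": 0,"ry": 0,"rz": 0},
    {"dx": 0,"dy": 0,"dz": 0,"rx": 0,"ry": 0,"rz": 0},
    {"dx": 0,"dy": 0,"dz": 0,"rx": 0,"ry": 0,"rz": 0},
    {"dx": 0,"dy": 0,"dz": 0,"rx": 0,"ry": 0,"rz": 0},
    {"dx": 0,"dy": 0,"dz": 0,"rx": 0,"ry": 0,"rz": 0},
  ],
)

```text
t: 24.15
tcp_pos: [0.5363, 0.1178, 0.0618]
tool_rot: [-0.007, 1.0, -0.0, -0.0]
force: [0.1, -0.8, -2.0]
finger_gap: 0.233
gripper_force: 59.5
```

Emit:
move_arm(
  targets=[
    {"dx": 0,"dy": 0.024,"dz": 0,"rx": 0,"ry": 0,"rz": 0},
    {"dx": 0,"dy": 0.024,"dz": 0,"rx": 0,"ry": 0,"rz": 0},
    {"dx": 0,"dy": 0.024,"dz": 0,"rx": 0,"ry": 0,"rz": 0},
    {"dx": 0,"dy": 0,"dz": 0,"rx": 0,"ry": 0,"rz": 0},
    {"dx": 0,"dy": 0,"dz": 0,"rx": 0,"ry": 0,"rz": 0},
    {"dx": 0,"dy": 0,"dz": 0,"rx": 0,"ry": 0,"rz": 0},
    {"dx": 0,"dy": 0,"dz": 0,"rx": 0,"ry": 0,"rz": 0},
    {"dx": 0,"dy": 0,"dz": 0,"rx": 0,"ry": 0,"rz": 0},
    {"dx": 0,"dy": 0,"dz": 0,"rx": 0,"ry": 0,"rz": 0},
    {"dx": 0,"dy": 0,"dz": 0,"rx": 0,"ry": 0,"rz": 0},
  ],
)

```text
t: 25.4
tcp_pos: [0.5363, 0.1196, 0.0619]
tool_rot: [-0.007, 1.0, -0.0, -0.0]
force: [-0.2, 0.1, -2.4]
finger_gap: 0.232
gripper_force: 59.5
```

Emit:
move_arm(
  targets=[
    {"dx": 0,"dy": 0.02,"dz": 0,"rx": 0,"ry": 0,"rz": 0},
    {"dx": 0,"dy": 0.02,"dz": 0,"rx": 0,"ry": 0,"rz": 0},
    {"dx": 0,"dy": 0.02,"dz": 0,"rx": 0,"ry": 0,"rz": 0},
    {"dx": 0,"dy": 0.02,"dz": 0,"rx": 0,"ry": 0,"rz": 0},
    {"dx": 0,"dy": 0,"dz": 0,"rx": 0,"ry": 0,"rz": 0},
    {"dx": 0,"dy": 0,"dz": 0,"rx": 0,"ry": 0,"rz": 0},
    {"dx": 0,"dy": 0,"dz": 0,"rx": 0,"ry": 0,"rz": 0},
    {"dx": 0,"dy": 0,"dz": 0,"rx": 0,"ry": 0,"rz": 0},
    {"dx": 0,"dy": 0,"dz": 0,"rx": 0,"ry": 0,"rz": 0},
    {"dx": 0,"dy": 0,"dz": 0,"rx": 0,"ry": 0,"rz": 0},
  ],
)

```text
t: 26.65
tcp_pos: [0.5364, 0.1204, 0.0619]
tool_rot: [-0.007, 1.0, -0.001, -0.0]
force: [0.1, -6.4, -0.9]
finger_gap: 0.235
gripper_force: 59.3
```

```bash
python3 - <<'E'
from h import *
import cv2
s=cams.snapshot("side")[:,:,::-1]
st=sensors.sense();print(st["tcp_pos"],st["force"],st["ft_torque"],st["q"])
c,r=290,170
cv2.imwrite("pics/c6.png",cv2.resize(s[r-35:r+25,c-40:c+40],(800,600),interpolation=cv2.INTER_CUBIC))
E
```

```text
[0.53640303 0.12037462 0.06189238] [-0.55363504 -7.44710688 -2.10207051] [-1.17148304  0.01649722  0.02746994] [ 0.01845941  0.68247096  1.75198221 -0.00283723  0.70733159 -1.56415021]
```

View pics/c6.png

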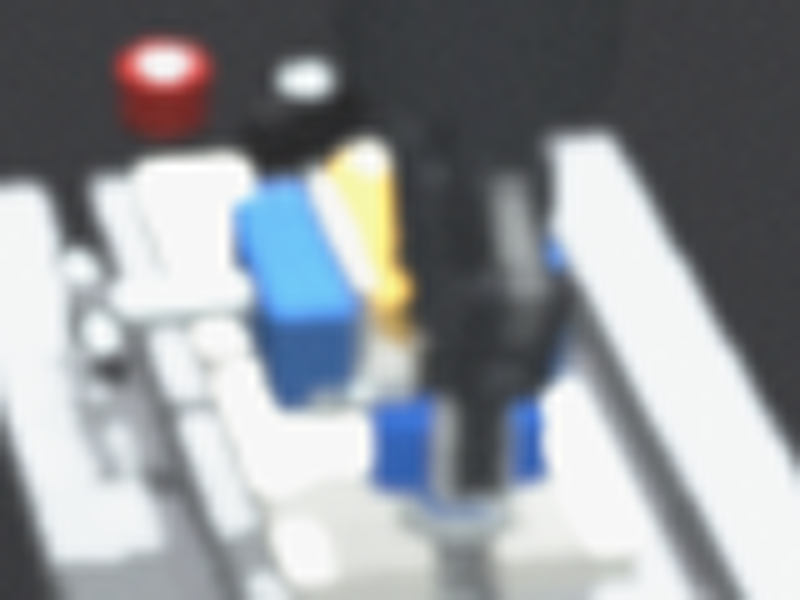

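Emit:
move_arm(
  targets=[
    {"dx": 0,"dy": -0.01,"dz": 0,"rx": 0,"ry": 0,"rz": -0.1},
    {"dx": 0,"dy": 0,"dz": 0,"rx": 0,"ry": 0,"rz": -0.3},
    {"dx": 0,"dy": 0,"dz": 0,"rx": 0,"ry": 0,"rz": -0.3},
    {"dx": 0,"dy": 0,"dz": 0,"rx": 0,"ry": 0,"rz": -0.3},
    {"dx": 0,"dy": 0,"dz": 0,"rx": 0,"ry": 0,"rz": -0.3},
    {"dx": 0,"dy": 0,"dz": 0,"rx": 0,"ry": 0,"rz": -0.3},
    {"dx": 0,"dy": 0,"dz": 0,"rx": 0,"ry": 0,"rz": -0.3},
    {"dx": 0,"dy": 0,"dz": 0,"rx": 0,"ry": 0,"rz": -0.3},
    {"dx": 0,"dy": 0,"dz": 0,"rx": 0,"ry": 0,"rz": -0.3},
    {"dx": 0,"dy": 0,"dz": 0,"rx": 0,"ry": 0,"rz": -0.2},
  ],
  newtons=90,
)

```text
t: 27.95
tcp_pos: [0.5352, 0.1204, 0.0616]
tool_rot: [0.646, 0.764, -0.001, -0.0]
force: [-1.6, -5.0, -1.6]
finger_gap: 0.228
gripper_force: 88.5
```

```bash
python3 -c "
from h import *
s=sensors.sense();print(s['tcp_pos'],s['force'],s['ft_torque'],s['q'],s['tool_rot'])"
```

```text
[0.53523392 0.12035499 0.0615913 ] [-1.56524544 -4.97215197 -1.61769556] [-1.04887228  0.18997789  0.02623994] [ 0.01828313  0.68263645  1.75325332 -0.00233297  0.70835407 -0.14722864] [ 6.45558549e-01  7.63709257e-01 -1.44419614e-03 -4.95624202e-04]
```

Emit:
move_arm(
  targets=[
    {"dx": 0,"dy": 0,"dz": 0,"rx": 0,"ry": 0,"rz": -0.2},
    {"dx": 0,"dy": 0,"dz": 0,"rx": 0,"ry": 0,"rz": -0.2},
    {"dx": 0,"dy": 0,"dz": 0,"rx": 0,"ry": 0,"rz": -0.2},
    {"dx": 0,"dy": 0,"dz": 0,"rx": 0,"ry": 0,"rz": -0.2},
    {"dx": 0,"dy": 0,"dz": 0,"rx": 0,"ry": 0,"rz": -0.2},
    {"dx": 0,"dy": 0,"dz": 0,"rx": 0,"ry": 0,"rz": -0.2},
    {"dx": 0,"dy": 0,"dz": 0,"rx": 0,"ry": 0,"rz": -0.2},
    {"dx": 0,"dy": 0,"dz": 0,"rx": 0,"ry": 0,"rz": -0.2},
    {"dx": 0,"dy": 0,"dz": 0,"rx": 0,"ry": 0,"rz": 0},
    {"dx": 0,"dy": 0,"dz": 0,"rx": 0,"ry": 0,"rz": 0},
  ],
)

```text
t: 29.2
tcp_pos: [0.5357, 0.1204, 0.0611]
tool_rot: [0.9, 0.437, -0.001, 0.0]
force: [-0.6, -4.8, -5.6]
finger_gap: 0.228
gripper_force: 88.2
```

```bash
python3 -c "
from h import *
s=sensors.sense();print(s['tcp_pos'],s['force'],s['ft_torque'],s['q'],s['tool_rot'])"
```

```text
[0.53565501 0.12041329 0.06112984] [-0.60575425 -4.76639526 -5.60125866] [-1.02520814 -0.02180684 -0.01946377] [ 0.01828445  0.68360771  1.75288314 -0.00207767  0.70706852  0.68682543] [ 8.99610487e-01  4.36691596e-01 -1.17540479e-03  1.99420953e-04]
```

Emit:
move_arm(
  targets=[
    {"dx": 0,"dy": 0,"dz": -0.007,"rx": 0,"ry": 0,"rz": -0.2},
    {"dx": 0,"dy": 0,"dz": -0.007,"rx": 0,"ry": 0,"rz": -0.2},
    {"dx": 0,"dy": 0,"dz": -0.007,"rx": 0,"ry": 0,"rz": -0.2},
    {"dx": 0,"dy": 0,"dz": -0.007,"rx": 0,"ry": 0,"rz": -0.2},
    {"dx": 0,"dy": 0,"dz": -0.007,"rx": 0,"ry": 0,"rz": -0.2},
    {"dx": 0,"dy": 0,"dz": -0.007,"rx": 0,"ry": 0,"rz": -0.2},
    {"dx": 0,"dy": 0,"dz": -0.007,"rx": 0,"ry": 0,"rz": -0.2},
    {"dx": 0,"dy": 0,"dz": -0.007,"rx": 0,"ry": 0,"rz": -0.2},
    {"dx": 0,"dy": 0,"dz": -0.007,"rx": 0,"ry": 0,"rz": -0.2},
    {"dx": 0,"dy": 0,"dz": 0,"rx": 0,"ry": 0,"rz": 0},
  ],
)

```text
t: 30.45
tcp_pos: [0.5356, 0.1206, 0.0597]
tool_rot: [1.0, -0.019, -0.001, 0.001]
force: [0.1, -5.4, -6.8]
finger_gap: 0.224
gripper_force: 88.3
```

```bash
python3 -c "
from h import *
s=sensors.sense();print(s['tcp_pos'],s['force'],s['ft_torque'],s['q'],s['tool_rot'])"
```

```text
[0.53556416 0.12057374 0.05968395] [ 0.12495806 -5.41701427 -6.83262679] [-1.04081927  0.14861856 -0.01375819] [ 1.84508212e-02  6.86094594e-01  1.75352682e+00 -1.70690115e-03
  7.04058558e-01  1.62822138e+00] [ 9.99821911e-01 -1.88348961e-02 -1.02198107e-03  5.90961162e-04]
```

Emit:
move_arm(
  targets=[
    {"dx": 0,"dy": 0,"dz": -0.007,"rx": 0,"ry": 0,"rz": -0.18},
    {"dx": 0,"dy": 0,"dz": -0.007,"rx": 0,"ry": 0,"rz": -0.18},
    {"dx": 0,"dy": 0,"dz": -0.007,"rx": 0,"ry": 0,"rz": -0.18},
    {"dx": 0,"dy": 0,"dz": -0.007,"rx": 0,"ry": 0,"rz": -0.18},
    {"dx": 0,"dy": 0,"dz": -0.007,"rx": 0,"ry": 0,"rz": -0.18},
    {"dx": 0,"dy": 0,"dz": -0.007,"rx": 0,"ry": 0,"rz": -0.18},
    {"dx": 0,"dy": 0,"dz": 0,"rx": 0,"ry": 0,"rz": 0},
    {"dx": 0,"dy": 0,"dz": 0,"rx": 0,"ry": 0,"rz": 0},
    {"dx": 0,"dy": 0,"dz": 0,"rx": 0,"ry": 0,"rz": 0},
    {"dx": 0,"dy": 0,"dz": 0,"rx": 0,"ry": 0,"rz": 0},
  ],
)

```text
t: 31.7
tcp_pos: [0.5356, 0.1208, 0.0588]
tool_rot: [0.955, -0.296, -0.001, 0.001]
force: [-1.5, -5.5, -5.0]
finger_gap: 0.228
gripper_force: 88.4
```

```bash
python3 -c "
from h import *
s=sensors.sense();print(s['tcp_pos'],s['force'],s['ft_torque'],s['q'],s['tool_rot'])"
```

```text
[0.53559881 0.12078298 0.05882254] [-1.50622086 -5.50553377 -5.01978317] [-1.08175184  0.18246076  0.05673229] [ 1.86435287e-02  6.87592381e-01  1.75385868e+00 -1.16330077e-03
  7.02022341e-01  2.19178876e+00] [ 9.55120020e-01 -2.96217358e-01 -7.74731594e-04  6.51813058e-04]
```

Emit:
move_arm(
  targets=[
    {"dx": 0,"dy": 0,"dz": -0.003,"rx": 0,"ry": 0,"rz": -0.1},
    {"dx": 0,"dy": 0,"dz": -0.003,"rx": 0,"ry": 0,"rz": -0.1},
    {"dx": 0,"dy": 0,"dz": -0.003,"rx": 0,"ry": 0,"rz": -0.1},
    {"dx": 0,"dy": 0,"dz": -0.003,"rx": 0,"ry": 0,"rz": -0.1},
    {"dx": 0,"dy": 0,"dz": 0,"rx": 0,"ry": 0,"rz": 0},
    {"dx": 0,"dy": 0,"dz": 0,"rx": 0,"ry": 0,"rz": 0},
    {"dx": 0,"dy": 0,"dz": 0,"rx": 0,"ry": 0,"rz": 0},
    {"dx": 0,"dy": 0,"dz": 0,"rx": 0,"ry": 0,"rz": 0},
    {"dx": 0,"dy": 0,"dz": 0,"rx": 0,"ry": 0,"rz": 0},
    {"dx": 0,"dy": 0,"dz": 0,"rx": 0,"ry": 0,"rz": 0},
  ],
)

```text
t: 32.95
tcp_pos: [0.5356, 0.1208, 0.0587]
tool_rot: [0.919, -0.394, -0.001, 0.001]
force: [-1.6, -5.5, -3.9]
finger_gap: 0.226
gripper_force: 88.6
```

```bash
python3 -c "
from h import *
s=sensors.sense();print(s['tcp_pos'],s['force'],s['ft_torque'],s['q'],s['tool_rot'])"
```

```text
[0.53556665 0.12084279 0.05872936] [-1.62166416 -5.45401837 -3.89493892] [-0.95546717  0.17663992  0.00976395] [ 1.87472218e-02  6.87723263e-01  1.75399605e+00 -1.13953215e-03
  7.01683088e-01  2.40109433e+00] [ 9.18967980e-01 -3.94330950e-01 -6.73230781e-04  7.07486283e-04]
```

Emit:
move_arm(
  targets=[
    {"dx": 0,"dy": 0,"dz": 0,"rx": 0,"ry": 0,"rz": 0},
    {"dx": 0,"dy": 0,"dz": 0,"rx": 0,"ry": 0,"rz": 0},
    {"dx": 0,"dy": 0,"dz": 0,"rx": 0,"ry": 0,"rz": 0},
    {"dx": 0,"dy": 0,"dz": 0,"rx": 0,"ry": 0,"rz": 0},
    {"dx": 0,"dy": 0,"dz": 0.25,"rx": 0,"ry": 0,"rz": 0},
    {"dx": 0,"dy": 0,"dz": 0.25,"rx": 0,"ry": 0,"rz": 0},
    {"dx": 0,"dy": 0,"dz": 0.25,"rx": 0,"ry": 0,"rz": 0},
    {"dx": 0,"dy": 0,"dz": 0.25,"rx": 0,"ry": 0,"rz": 0},
    {"dx": 0,"dy": 0,"dz": 0.25,"rx": 0,"ry": 0,"rz": 0},
    {"dx": 0,"dy": 0,"dz": 0.2,"rx": 0,"ry": 0,"rz": 0},
  ],
  claw=45,
)

```text
t: 34.2
tcp_pos: [0.5364, 0.1213, 0.0957]
tool_rot: [0.918, -0.396, 0.0, -0.0]
force: [-0.1, -0.3, 0.2]
finger_gap: 0.453
gripper_force: 0.0
```

Emit:
move_arm(
  targets=[
    {"dx": 0,"dy": 0,"dz": 0,"rx": 0,"ry": 0,"rz": 0.3},
    {"dx": 0,"dy": 0,"dz": 0,"rx": 0,"ry": 0,"rz": 0.3},
    {"dx": 0,"dy": 0,"dz": 0,"rx": 0,"ry": 0,"rz": 0.3},
    {"dx": 0,"dy": 0,"dz": 0,"rx": 0,"ry": 0,"rz": 0.3},
    {"dx": 0,"dy": 0,"dz": 0,"rx": 0,"ry": 0,"rz": 0.3},
    {"dx": 0,"dy": 0,"dz": 0,"rx": 0,"ry": 0,"rz": 0.3},
    {"dx": 0,"dy": 0,"dz": 0,"rx": 0,"ry": 0,"rz": 0.3},
    {"dx": 0,"dy": 0,"dz": 0,"rx": 0,"ry": 0,"rz": 0.3},
    {"dx": 0,"dy": 0,"dz": 0,"rx": 0,"ry": 0,"rz": 0.3},
    {"dx": 0,"dy": 0,"dz": 0,"rx": 0,"ry": 0,"rz": 0.3},
  ],
)

```text
t: 35.45
tcp_pos: [0.5363, 0.1213, 0.0953]
tool_rot: [0.928, 0.372, -0.0, -0.0]
force: [0.2, -0.3, -0.5]
finger_gap: 0.451
gripper_force: 0.0
```

Emit:
move_arm(
  targets=[
    {"dx": 0,"dy": 0,"dz": 0,"rx": 0,"ry": 0,"rz": 0.3},
    {"dx": 0,"dy": 0,"dz": 0,"rx": 0,"ry": 0,"rz": 0.3},
    {"dx": 0,"dy": 0,"dz": 0,"rx": 0,"ry": 0,"rz": 0.3},
    {"dx": 0,"dy": 0,"dz": 0,"rx": 0,"ry": 0,"rz": 0.3},
    {"dx": 0,"dy": 0,"dz": 0,"rx": 0,"ry": 0,"rz": 0.3},
    {"dx": 0,"dy": 0,"dz": 0,"rx": 0,"ry": 0,"rz": 0.3},
    {"dx": 0,"dy": 0,"dz": 0,"rx": 0,"ry": 0,"rz": 0.3},
    {"dx": 0,"dy": 0,"dz": 0,"rx": 0,"ry": 0,"rz": 0.3},
    {"dx": 0,"dy": 0,"dz": 0,"rx": 0,"ry": 0,"rz": 0.3},
    {"dx": 0,"dy": 0,"dz": 0,"rx": 0,"ry": 0,"rz": 0.3},
  ],
)

```text
t: 36.7
tcp_pos: [0.5363, 0.1213, 0.0953]
tool_rot: [0.394, 0.919, -0.0, -0.0]
force: [-0.8, 0.3, 0.2]
finger_gap: 0.451
gripper_force: 0.0
```

```bash
python3 - <<'E'
from h import *
import cv2
s=cams.snapshot("side")[:,:,::-1]
st=sensors.sense();print(st["tcp_pos"],st["force"],st["ft_torque"],st["q"],st["tool_rot"])
c,r=290,170
cv2.imwrite("pics/c7.png",cv2.resize(s[r-35:r+25,c-40:c+40],(800,600),interpolation=cv2.INTER_CUBIC))
E
```

```text
[0.53627749 0.1213413  0.09528182] [-0.67347531  0.44703661 -0.05538764] [ 0.03241838 -0.01567618 -0.05024908] [ 1.92536670e-02  6.25737694e-01  1.73637776e+00 -2.81082666e-05
  7.79633601e-01 -7.45706670e-01] [ 3.92095136e-01  9.19924670e-01 -4.10548084e-05 -6.72879058e-05]
```

View pics/c7.png

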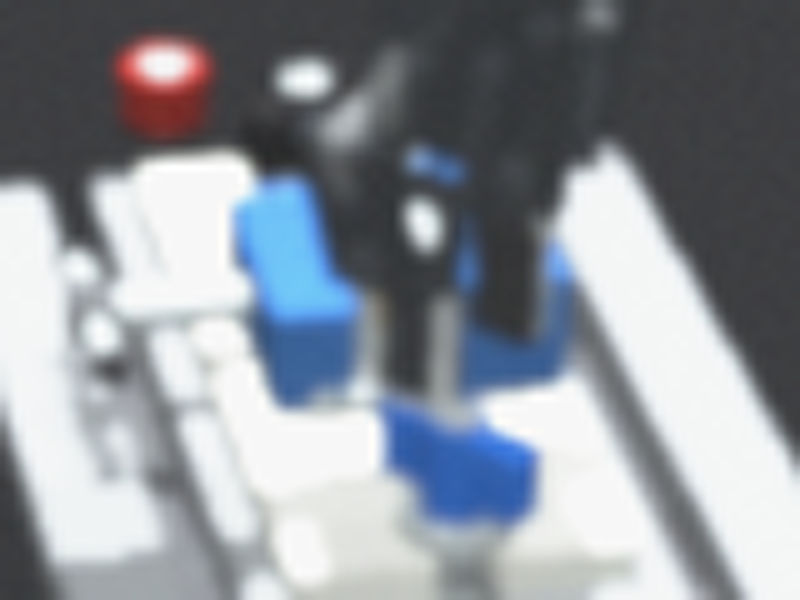

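Emit:
move_arm(
  targets=[
    {"dx": 0,"dy": -0.016,"dz": -0.25,"rx": 0,"ry": 0,"rz": 0},
    {"dx": 0,"dy": 0,"dz": -0.25,"rx": 0,"ry": 0,"rz": 0},
    {"dx": 0,"dy": 0,"dz": -0.25,"rx": 0,"ry": 0,"rz": 0},
    {"dx": 0,"dy": 0,"dz": -0.25,"rx": 0,"ry": 0,"rz": 0},
    {"dx": 0,"dy": 0,"dz": -0.25,"rx": 0,"ry": 0,"rz": 0},
    {"dx": 0,"dy": 0,"dz": -0.22,"rx": 0,"ry": 0,"rz": 0},
    {"dx": 0,"dy": 0,"dz": 0,"rx": 0,"ry": 0,"rz": 0},
    {"dx": 0,"dy": 0,"dz": 0,"rx": 0,"ry": 0,"rz": 0},
    {"dx": 0,"dy": 0,"dz": 0,"rx": 0,"ry": 0,"rz": 0},
    {"dx": 0,"dy": 0,"dz": 0,"rx": 0,"ry": 0,"rz": 0},
  ],
)

```text
t: 38.0
tcp_pos: [0.5365, 0.121, 0.0587]
tool_rot: [0.396, 0.918, 0.0, 0.0]
force: [0.1, -0.8, 0.7]
finger_gap: 0.448
gripper_force: 0.0
```

Emit:
move_arm(
  targets=[
    {"dx": 0,"dy": 0,"dz": 0,"rx": 0,"ry": 0,"rz": 0},
    {"dx": 0,"dy": 0,"dz": 0,"rx": 0,"ry": 0,"rz": 0},
    {"dx": 0,"dy": 0,"dz": 0,"rx": 0,"ry": 0,"rz": 0},
    {"dx": 0,"dy": 0,"dz": 0,"rx": 0,"ry": 0,"rz": 0},
    {"dx": 0,"dy": 0,"dz": 0,"rx": 0,"ry": 0,"rz": 0},
    {"dx": 0,"dy": 0,"dz": 0,"rx": 0,"ry": 0,"rz": 0},
    {"dx": 0,"dy": 0,"dz": 0,"rx": 0,"ry": 0,"rz": 0},
    {"dx": 0,"dy": 0,"dz": 0,"rx": 0,"ry": 0,"rz": 0},
    {"dx": 0,"dy": 0,"dz": 0,"rx": 0,"ry": 0,"rz": 0},
    {"dx": 0,"dy": 0,"dz": 0,"rx": 0,"ry": 0,"rz": 0},
  ],
  claw=0,
  newtons=90,
)

```text
t: 39.25
tcp_pos: [0.5361, 0.1207, 0.0589]
tool_rot: [0.396, 0.918, -0.0, -0.0]
force: [-1.9, -1.6, 6.1]
finger_gap: 0.225
gripper_force: 87.9
```

```bash
python3 -c "
from h import *
s=sensors.sense();print(s['tcp_pos'],s['force'],s['ft_torque'],s['q'],s['tool_rot'])"
```

```text
[0.53611401 0.12065878 0.05885748] [-1.89825454 -1.63032445  6.05677321] [-0.3414793   0.3218152   0.01930581] [ 1.82195064e-02  6.87542460e-01  1.75380640e+00 -6.71501023e-04
  7.00606338e-01 -7.38128002e-01] [ 3.95826503e-01  9.18325269e-01 -2.71930522e-04 -7.57983616e-05]
```

Emit:
move_arm(
  targets=[
    {"dx": 0,"dy": 0,"dz": 0,"rx": 0,"ry": 0,"rz": -0.1},
    {"dx": 0,"dy": 0,"dz": 0,"rx": 0,"ry": 0,"rz": -0.1},
    {"dx": 0,"dy": 0,"dz": -0.003,"rx": 0,"ry": 0,"rz": -0.1},
    {"dx": 0,"dy": 0,"dz": -0.003,"rx": 0,"ry": 0,"rz": -0.1},
    {"dx": 0,"dy": 0,"dz": -0.003,"rx": 0,"ry": 0,"rz": -0.1},
    {"dx": 0,"dy": 0,"dz": 0,"rx": 0,"ry": 0,"rz": 0},
    {"dx": 0,"dy": 0,"dz": 0,"rx": 0,"ry": 0,"rz": 0},
    {"dx": 0,"dy": 0,"dz": 0,"rx": 0,"ry": 0,"rz": 0},
    {"dx": 0,"dy": 0,"dz": 0,"rx": 0,"ry": 0,"rz": 0},
    {"dx": 0,"dy": 0,"dz": 0,"rx": 0,"ry": 0,"rz": 0},
  ],
)

```text
t: 40.5
tcp_pos: [0.5361, 0.1206, 0.0588]
tool_rot: [0.512, 0.859, -0.0, -0.0]
force: [-1.8, -2.3, 6.9]
finger_gap: 0.224
gripper_force: 88.2
```

```bash
python3 -c "
from h import *
s=sensors.sense();print(s['tcp_pos'],s['force'],s['ft_torque'],s['q'],s['tool_rot'])"
```

```text
[0.53608306 0.12057566 0.05880589] [-1.77405952 -2.26026618  6.94389426] [-0.38501302  0.34693908  0.03353093] [ 1.81205775e-02  6.87593520e-01  1.75395245e+00 -8.24899274e-04
  7.00385975e-01 -4.76321079e-01] [ 5.12300955e-01  8.58805934e-01 -3.15281962e-04 -3.72475604e-06]
```

Emit:
move_arm(
  targets=[
    {"dx": 0,"dy": 0,"dz": -0.003,"rx": 0,"ry": 0,"rz": -0.1},
    {"dx": 0,"dy": 0,"dz": -0.003,"rx": 0,"ry": 0,"rz": -0.1},
    {"dx": 0,"dy": 0,"dz": -0.003,"rx": 0,"ry": 0,"rz": -0.1},
    {"dx": 0,"dy": 0,"dz": -0.003,"rx": 0,"ry": 0,"rz": -0.1},
    {"dx": 0,"dy": 0,"dz": 0,"rx": 0,"ry": 0,"rz": 0},
    {"dx": 0,"dy": 0,"dz": 0,"rx": 0,"ry": 0,"rz": 0},
    {"dx": 0,"dy": 0,"dz": 0,"rx": 0,"ry": 0,"rz": 0},
    {"dx": 0,"dy": 0,"dz": 0,"rx": 0,"ry": 0,"rz": 0},
    {"dx": 0,"dy": 0,"dz": 0,"rx": 0,"ry": 0,"rz": 0},
    {"dx": 0,"dy": 0,"dz": 0,"rx": 0,"ry": 0,"rz": 0},
  ],
)

```text
t: 41.75
tcp_pos: [0.5362, 0.1206, 0.0588]
tool_rot: [0.599, 0.801, -0.0, 0.0]
force: [-3.2, -2.0, 8.3]
finger_gap: 0.229
gripper_force: 88.4
```

```bash
python3 -c "
from h import *
s=sensors.sense();print(s['tcp_pos'],s['force'],s['ft_torque'],s['q'],s['tool_rot'])"
```

```text
[0.53617126 0.12058641 0.05875035] [-3.1726457 -2.0410484  8.2941127] [-0.39807648  0.3713046   0.02782379] [ 1.81715898e-02  6.87701067e-01  1.75393821e+00 -9.21000160e-04
  7.00023164e-01 -2.66891903e-01] [ 5.99210157e-01  8.00591718e-01 -2.55590944e-04  1.54586118e-04]
```

Emit:
move_arm(
  targets=[
    {"dx": 0,"dy": 0,"dz": 0,"rx": 0,"ry": 0,"rz": -0.1},
    {"dx": 0,"dy": 0,"dz": 0,"rx": 0,"ry": 0,"rz": -0.1},
    {"dx": 0,"dy": 0,"dz": 0,"rx": 0,"ry": 0,"rz": -0.1},
    {"dx": 0,"dy": 0,"dz": 0,"rx": 0,"ry": 0,"rz": -0.1},
    {"dx": 0,"dy": 0,"dz": 0,"rx": 0,"ry": 0,"rz": 0},
    {"dx": 0,"dy": 0,"dz": 0,"rx": 0,"ry": 0,"rz": 0},
    {"dx": 0,"dy": 0,"dz": 0,"rx": 0,"ry": 0,"rz": 0},
    {"dx": 0,"dy": 0,"dz": 0,"rx": 0,"ry": 0,"rz": 0},
    {"dx": 0,"dy": 0,"dz": 0,"rx": 0,"ry": 0,"rz": 0},
    {"dx": 0,"dy": 0,"dz": 0,"rx": 0,"ry": 0,"rz": 0},
  ],
)

```text
t: 43.0
tcp_pos: [0.5363, 0.1206, 0.0588]
tool_rot: [0.68, 0.734, -0.0, 0.0]
force: [-3.0, -3.1, 8.8]
finger_gap: 0.222
gripper_force: 88.3
```

```bash
python3 -c "
from h import *
s=sensors.sense();print(s['tcp_pos'],s['force'],s['ft_torque'],s['q'],s['tool_rot'])"
```

```text
[0.53625809 0.12056438 0.05875095] [-3.00905363 -3.09041144  8.83522047] [-0.4196374   0.36393495 -0.01718058] [ 1.81380428e-02  6.87717719e-01  1.75388030e+00 -9.50219379e-04
  6.99863075e-01 -5.74413107e-02] [ 6.79620399e-01  7.33563914e-01 -1.75028728e-04  2.59533241e-04]
```

Emit:
move_arm(
  targets=[
    {"dx": 0,"dy": 0,"dz": 0,"rx": 0,"ry": 0,"rz": -0.1},
    {"dx": 0,"dy": 0,"dz": 0,"rx": 0,"ry": 0,"rz": -0.1},
    {"dx": 0,"dy": 0,"dz": 0,"rx": 0,"ry": 0,"rz": -0.1},
    {"dx": 0,"dy": 0,"dz": 0,"rx": 0,"ry": 0,"rz": -0.1},
    {"dx": 0,"dy": 0,"dz": 0,"rx": 0,"ry": 0,"rz": 0},
    {"dx": 0,"dy": 0,"dz": 0,"rx": 0,"ry": 0,"rz": 0},
    {"dx": 0,"dy": 0,"dz": 0,"rx": 0,"ry": 0,"rz": 0},
    {"dx": 0,"dy": 0,"dz": 0,"rx": 0,"ry": 0,"rz": 0},
    {"dx": 0,"dy": 0,"dz": 0,"rx": 0,"ry": 0,"rz": 0},
    {"dx": 0,"dy": 0,"dz": 0,"rx": 0,"ry": 0,"rz": 0},
  ],
)

```text
t: 44.25
tcp_pos: [0.5363, 0.1205, 0.0588]
tool_rot: [0.753, 0.659, -0.0, 0.0]
force: [-2.0, -3.5, 8.4]
finger_gap: 0.222
gripper_force: 88.3
```

```bash
python3 -c "
from h import *
s=sensors.sense();print(s['tcp_pos'],s['force'],s['ft_torque'],s['q'],s['tool_rot'])"
```

```text
[0.53630043 0.1205308  0.05875869] [-1.96349704 -3.52491105  8.44702736] [-0.43631273  0.32947072 -0.0262537 ] [ 1.81012031e-02  6.87707477e-01  1.75386685e+00 -1.02623585e-03
  6.99774034e-01  1.52013821e-01] [ 7.52573788e-01  6.58507836e-01 -1.19618148e-04  3.31441373e-04]
```

Emit:
move_arm(
  targets=[
    {"dx": 0,"dy": 0,"dz": 0,"rx": 0,"ry": 0,"rz": -0.1},
    {"dx": 0,"dy": 0,"dz": 0,"rx": 0,"ry": 0,"rz": -0.1},
    {"dx": 0,"dy": 0,"dz": 0,"rx": 0,"ry": 0,"rz": -0.1},
    {"dx": 0,"dy": 0,"dz": 0,"rx": 0,"ry": 0,"rz": -0.1},
    {"dx": 0,"dy": 0,"dz": 0,"rx": 0,"ry": 0,"rz": 0},
    {"dx": 0,"dy": 0,"dz": 0,"rx": 0,"ry": 0,"rz": 0},
    {"dx": 0,"dy": 0,"dz": 0,"rx": 0,"ry": 0,"rz": 0},
    {"dx": 0,"dy": 0,"dz": 0,"rx": 0,"ry": 0,"rz": 0},
    {"dx": 0,"dy": 0,"dz": 0,"rx": 0,"ry": 0,"rz": 0},
    {"dx": 0,"dy": 0,"dz": 0,"rx": 0,"ry": 0,"rz": 0},
  ],
)

```text
t: 45.5
tcp_pos: [0.5364, 0.1205, 0.0587]
tool_rot: [0.817, 0.576, -0.0, 0.0]
force: [-2.5, -2.3, 8.4]
finger_gap: 0.226
gripper_force: 88.3
```

```bash
python3 -c "
from h import *
s=sensors.sense();print(s['tcp_pos'],s['force'],s['ft_torque'],s['q'],s['tool_rot'])"
```

```text
[0.53635451 0.12046919 0.05873224] [-2.46946157 -2.29648363  8.37974826] [-0.46186973  0.30362548  0.06440828] [ 1.80495109e-02  6.87772684e-01  1.75381467e+00 -1.20820223e-03
  6.99685411e-01  3.61381334e-01] [ 8.17237934e-01  5.76300254e-01 -8.59187425e-05  4.11824744e-04]
```

Emit:
move_arm(
  targets=[
    {"dx": 0,"dy": 0,"dz": 0,"rx": 0,"ry": 0,"rz": -0.1},
    {"dx": 0,"dy": 0,"dz": 0,"rx": 0,"ry": 0,"rz": -0.1},
    {"dx": 0,"dy": 0,"dz": 0,"rx": 0,"ry": 0,"rz": -0.1},
    {"dx": 0,"dy": 0,"dz": 0,"rx": 0,"ry": 0,"rz": 0},
    {"dx": 0,"dy": 0,"dz": 0,"rx": 0,"ry": 0,"rz": 0},
    {"dx": 0,"dy": 0,"dz": 0,"rx": 0,"ry": 0,"rz": 0},
    {"dx": 0,"dy": 0,"dz": 0,"rx": 0,"ry": 0,"rz": 0},
    {"dx": 0,"dy": 0,"dz": 0,"rx": 0,"ry": 0,"rz": 0},
    {"dx": 0,"dy": 0,"dz": 0,"rx": 0,"ry": 0,"rz": 0},
    {"dx": 0,"dy": 0,"dz": 0,"rx": 0,"ry": 0,"rz": 0},
  ],
)

```text
t: 46.75
tcp_pos: [0.5364, 0.1204, 0.0587]
tool_rot: [0.86, 0.51, -0.0, 0.0]
force: [-2.3, -3.5, 8.4]
finger_gap: 0.223
gripper_force: 88.3
```

```bash
python3 -c "
from h import *
s=sensors.sense();print(s['tcp_pos'],s['force'],s['ft_torque'],s['q'],s['tool_rot'])"
```

```text
[0.53637135 0.12039241 0.058715  ] [-2.2833372  -3.52297422  8.40561783] [-0.53983487  0.28497425  0.03616161] [ 1.79587927e-02  6.87799855e-01  1.75383062e+00 -1.35603790e-03
  6.99611518e-01  5.18476381e-01] [ 8.59932852e-01  5.10406964e-01 -6.35091647e-05  4.66259243e-04]
```

Emit:
move_arm(
  targets=[
    {"dx": 0,"dy": 0,"dz": 0,"rx": 0,"ry": 0,"rz": -0.1},
    {"dx": 0,"dy": 0,"dz": 0,"rx": 0,"ry": 0,"rz": -0.1},
    {"dx": 0,"dy": 0,"dz": 0,"rx": 0,"ry": 0,"rz": -0.1},
    {"dx": 0,"dy": 0,"dz": 0,"rx": 0,"ry": 0,"rz": -0.1},
    {"dx": 0,"dy": 0,"dz": 0,"rx": 0,"ry": 0,"rz": 0},
    {"dx": 0,"dy": 0,"dz": 0,"rx": 0,"ry": 0,"rz": 0},
    {"dx": 0,"dy": 0,"dz": 0,"rx": 0,"ry": 0,"rz": 0},
    {"dx": 0,"dy": 0,"dz": 0,"rx": 0,"ry": 0,"rz": 0},
    {"dx": 0,"dy": 0,"dz": 0,"rx": 0,"ry": 0,"rz": 0},
    {"dx": 0,"dy": 0,"dz": 0,"rx": 0,"ry": 0,"rz": 0},
  ],
)

```text
t: 48.0
tcp_pos: [0.5362, 0.1203, 0.0586]
tool_rot: [0.908, 0.418, -0.0, 0.001]
force: [-2.8, -3.2, 8.7]
finger_gap: 0.226
gripper_force: 88.2
```

```bash
python3 -c "
from h import *
s=sensors.sense();print(s['tcp_pos'],s['force'],s['ft_torque'],s['q'],s['tool_rot'])"
```

```text
[0.53624604 0.12028383 0.05861488] [-2.7506897  -3.17938952  8.66601835] [-0.63146307  0.1756687   0.08106953] [ 0.017922    0.6879366   1.75399174 -0.00180883  0.69959137  0.72768318] [ 9.08460715e-01  4.17969841e-01 -2.00120853e-04  5.48133076e-04]
```

Emit:
move_arm(
  targets=[
    {"dx": 0,"dy": 0,"dz": 0,"rx": 0,"ry": 0,"rz": -0.1},
    {"dx": 0,"dy": 0,"dz": 0,"rx": 0,"ry": 0,"rz": -0.1},
    {"dx": 0,"dy": 0,"dz": 0,"rx": 0,"ry": 0,"rz": -0.1},
    {"dx": 0,"dy": 0,"dz": 0,"rx": 0,"ry": 0,"rz": 0},
    {"dx": 0,"dy": 0,"dz": 0,"rx": 0,"ry": 0,"rz": 0},
    {"dx": 0,"dy": 0,"dz": 0,"rx": 0,"ry": 0,"rz": 0},
    {"dx": 0,"dy": 0,"dz": 0,"rx": 0,"ry": 0,"rz": 0},
    {"dx": 0,"dy": 0,"dz": 0,"rx": 0,"ry": 0,"rz": 0},
    {"dx": 0,"dy": 0,"dz": 0,"rx": 0,"ry": 0,"rz": 0},
    {"dx": 0,"dy": 0,"dz": 0,"rx": 0,"ry": 0,"rz": 0},
  ],
)

```text
t: 49.25
tcp_pos: [0.5362, 0.1202, 0.0585]
tool_rot: [0.938, 0.346, -0.0, 0.001]
force: [-1.8, -4.3, 6.4]
finger_gap: 0.226
gripper_force: 88.2
```

```bash
python3 -c "
from h import *
s=sensors.sense();print(s['tcp_pos'],s['force'],s['ft_torque'],s['q'],s['tool_rot'])"
```

```text
[0.53620725 0.12021949 0.05852798] [-1.75385791 -4.25331245  6.43499006] [-0.69339507  0.30101866  0.17242619] [ 0.01789192  0.68808607  1.75403112 -0.00205731  0.6995399   0.8845879 ] [ 9.38395838e-01  3.45561588e-01 -2.47651055e-04  6.15089236e-04]
```

Emit:
move_arm(
  targets=[
    {"dx": 0,"dy": 0,"dz": 0,"rx": 0,"ry": 0,"rz": -0.08},
    {"dx": 0,"dy": 0,"dz": 0,"rx": 0,"ry": 0,"rz": -0.08},
    {"dx": 0,"dy": 0,"dz": 0,"rx": 0,"ry": 0,"rz": 0},
    {"dx": 0,"dy": 0,"dz": 0,"rx": 0,"ry": 0,"rz": 0},
    {"dx": 0,"dy": 0,"dz": 0,"rx": 0,"ry": 0,"rz": 0},
    {"dx": 0,"dy": 0,"dz": 0,"rx": 0,"ry": 0,"rz": 0},
    {"dx": 0,"dy": 0,"dz": 0,"rx": 0,"ry": 0,"rz": 0},
    {"dx": 0,"dy": 0,"dz": 0,"rx": 0,"ry": 0,"rz": 0},
    {"dx": 0,"dy": 0,"dz": 0,"rx": 0,"ry": 0,"rz": 0},
    {"dx": 0,"dy": 0,"dz": 0,"rx": 0,"ry": 0,"rz": 0},
  ],
)

```text
t: 50.5
tcp_pos: [0.5362, 0.1202, 0.0585]
tool_rot: [0.952, 0.306, -0.0, 0.001]
force: [-2.4, -3.2, 6.4]
finger_gap: 0.226
gripper_force: 88.1
```

```bash
python3 -c "
from h import *
T=[]
for i in range(4):
    s=sensors.sense();T.append(s['ft_torque'][2].round(3));cams.snapshot('side')
print(T,s['tcp_pos'],s['force'],s['ft_torque'],s['q'][5])"
```

```text
[np.float64(0.289), np.float64(0.234), np.float64(0.184), np.float64(0.29)] [0.53618667 0.1202017  0.05846578] [-2.61134904 -2.45916126  5.81312234] [-0.65746987  0.18977751  0.29047547] 0.9679571815107266
```

Emit:
move_arm(
  targets=[
    {"dx": 0,"dy": 0,"dz": 0,"rx": 0,"ry": 0,"rz": -0.08},
    {"dx": 0,"dy": 0,"dz": 0,"rx": 0,"ry": 0,"rz": -0.08},
    {"dx": 0,"dy": 0,"dz": 0,"rx": 0,"ry": 0,"rz": 0},
    {"dx": 0,"dy": 0,"dz": 0,"rx": 0,"ry": 0,"rz": 0},
    {"dx": 0,"dy": 0,"dz": 0,"rx": 0,"ry": 0,"rz": 0},
    {"dx": 0,"dy": 0,"dz": 0,"rx": 0,"ry": 0,"rz": 0},
    {"dx": 0,"dy": 0,"dz": 0,"rx": 0,"ry": 0,"rz": 0},
    {"dx": 0,"dy": 0,"dz": 0,"rx": 0,"ry": 0,"rz": 0},
    {"dx": 0,"dy": 0,"dz": 0,"rx": 0,"ry": 0,"rz": 0},
    {"dx": 0,"dy": 0,"dz": 0,"rx": 0,"ry": 0,"rz": 0},
  ],
)

```text
t: 51.95
tcp_pos: [0.5362, 0.1202, 0.0584]
tool_rot: [0.964, 0.266, -0.0, 0.001]
force: [-1.3, -4.0, 6.1]
finger_gap: 0.232
gripper_force: 88.1
```

```bash
python3 -c "
from h import *
T=[]
for i in range(5):
    s=sensors.sense();T.append(float(s['ft_torque'][2].round(3)));cams.snapshot('side')
print(T,np.mean(T),s['tcp_pos'],s['force'],s['q'][5])"
```

```text
[0.297, 0.317, 0.245, 0.292, 0.348] 0.2998 [0.53616313 0.12015089 0.05839941] [-2.17382622 -3.5060045   6.87791765] 1.0516361784871557
```

Emit:
move_arm(
  targets=[
    {"dx": 0,"dy": 0,"dz": 0,"rx": 0,"ry": 0,"rz": -0.08},
    {"dx": 0,"dy": 0,"dz": 0,"rx": 0,"ry": 0,"rz": -0.08},
    {"dx": 0,"dy": 0,"dz": 0,"rx": 0,"ry": 0,"rz": 0},
    {"dx": 0,"dy": 0,"dz": 0,"rx": 0,"ry": 0,"rz": 0},
    {"dx": 0,"dy": 0,"dz": 0,"rx": 0,"ry": 0,"rz": 0},
    {"dx": 0,"dy": 0,"dz": 0,"rx": 0,"ry": 0,"rz": 0},
    {"dx": 0,"dy": 0,"dz": 0,"rx": 0,"ry": 0,"rz": 0},
    {"dx": 0,"dy": 0,"dz": 0,"rx": 0,"ry": 0,"rz": 0},
    {"dx": 0,"dy": 0,"dz": 0,"rx": 0,"ry": 0,"rz": 0},
    {"dx": 0,"dy": 0,"dz": 0,"rx": 0,"ry": 0,"rz": 0},
  ],
)

```text
t: 53.45
tcp_pos: [0.5362, 0.1201, 0.0583]
tool_rot: [0.974, 0.225, -0.0, 0.001]
force: [-2.8, -3.3, 6.2]
finger_gap: 0.222
gripper_force: 88.1
```

```bash
python3 -c "
from h import *
T=[]
for i in range(5):
    s=sensors.sense();T.append(float(s['ft_torque'][2].round(3)));cams.snapshot('side')
print(T,np.mean(T),s['tcp_pos'],s['force'],s['q'][5])"
```

```text
[0.23, 0.25, 0.276, 0.259, 0.272] 0.2574 [0.53618501 0.1201375  0.0583367 ] [-1.61401922 -3.40129336  4.81854724] 1.1356542924605886
```

Emit:
move_arm(
  targets=[
    {"dx": 0,"dy": 0,"dz": 0,"rx": 0,"ry": 0,"rz": 0},
    {"dx": 0,"dy": 0,"dz": 0,"rx": 0,"ry": 0,"rz": 0},
    {"dx": 0,"dy": 0,"dz": 0,"rx": 0,"ry": 0,"rz": 0},
    {"dx": 0,"dy": 0,"dz": 0,"rx": 0,"ry": 0,"rz": 0},
    {"dx": 0,"dy": 0,"dz": 0,"rx": 0,"ry": 0,"rz": 0},
    {"dx": 0,"dy": 0,"dz": 0,"rx": 0,"ry": 0,"rz": 0},
    {"dx": 0,"dy": 0,"dz": 0,"rx": 0,"ry": 0,"rz": 0},
    {"dx": 0,"dy": 0,"dz": 0,"rx": 0,"ry": 0,"rz": -0.05},
    {"dx": 0,"dy": 0,"dz": 0,"rx": 0,"ry": 0,"rz": -0.05},
    {"dx": 0,"dy": 0,"dz": 0,"rx": 0,"ry": 0,"rz": -0.05},
  ],
  newtons=118,
)

```text
t: 54.95
tcp_pos: [0.5362, 0.1201, 0.0584]
tool_rot: [0.982, 0.187, -0.0, 0.001]
force: [-1.4, -4.3, 5.8]
finger_gap: 0.217
gripper_force: 115.3
```

```bash
python3 -c "
from h import *
T=[]
for i in range(8):
    s=sensors.sense();T.append(float(s['ft_torque'][2].round(3)));cams.snapshot('side')
print(T,np.mean(T),s['tcp_pos'],s['force'],s['q'][5],s['finger_gap'])"
```

```text
[0.302, 0.31, 0.288, 0.299, 0.282, 0.314, 0.2, 0.241] 0.27949999999999997 [0.53616359 0.12009432 0.05839537] [-1.74933799 -4.52110469  6.80768571] 1.2139879949640215 0.21272219790565483
```

```bash
python3 - <<'E'
from h import *
s=cams.snapshot("side").astype(int)
import cv2;cv2.imwrite("pics/side8.png",s[:,:,::-1].astype(np.uint8))
b=s[:,:,2]-s[:,:,0]
print("cols",list(range(280,310)))
for r in range(165,190): print(r,"".join("%4d"%v for v in b[r,280:310]))
a=np.array([.5357,.1202,0])
for yaw in(15,22,30,37):
    t=np.radians(yaw);d=np.array([np.cos(t),np.sin(t)]);n=np.array([-d[1],d[0]])
    print(yaw,[[proj("side",a+np.r_[(k*26*d+j*7*n)/1000,z]).round(1).tolist() for j in(-1,1)] for k in(-1,1) for z in(.056,.082)])
E
```

```text
cols [280, 281, 282, 283, 284, 285, 286, 287, 288, 289, 290, 291, 292, 293, 294, 295, 296, 297, 298, 299, 300, 301, 302, 303, 304, 305, 306, 307, 308, 309]
165  140 141 140 141 142 109  36   0  -3   2   5   6   6   7   7   6   6   6   7   6   7   7   5   4   5   5   6   5   8   5
166  146 146 145 144 134  87  25  -9 -14  -1   4   6   5   6   6   6   5   5   7   9  11  10   7   5   5   5   6   5   6   5
167  116 115 113 111  99  60  16 -14 -17  -4   5   6   5   7   5   7   4   6  11  24  28  20   9   6   5   6   5   6   5   5
168   95  96  96  95  86  51  14  -9 -10  -1   4   6   5   6   6   5   5   6  21  44  53  32  13   7   6   5   6   4   7   6
169   93  94  94  94  84  51  15   0  -2   1   4   4   6   5   5   5   6   8  30  56  58  34  13   6   6   5   6   6   6   6
170   91  92  92  93  81  48  15   3  -2   0   3   2   3   4   3   5   7  10  23  44  42  24   9   7   6   6   5   5   5   5
171   93  92  92  92  78  42  13   1   0   1   3   3   2   2   4   4   5   6  12  18  16   9   6   5   6   7   6   6   5   5
172   90  90  86  85  68  36  13   5   3   4   4   3   2   2   2   6 
[... 2040 characters left out ...]
 -1  -1   0   0
189    0   0  -1  -1  -1  -1  -1  -2  -2  -2   0   2   5  10  12  14  14  12   8   5   0  -1  -1  -1  -2  -2  -2  -2  -2   0
15 [[[288.3, 187.7], [286.0, 185.3]], [[288.5, 179.8], [286.2, 177.3]], [[304.7, 183.5], [302.3, 181.2]], [[305.1, 175.6], [302.7, 173.3]]]
22 [[[289.1, 188.2], [286.3, 185.9]], [[289.4, 180.2], [286.5, 177.9]], [[304.3, 182.9], [301.5, 180.7]], [[304.8, 175.0], [301.8, 172.8]]]
30 [[[290.2, 188.7], [286.8, 186.6]], [[290.5, 180.7], [287.1, 178.6]], [[303.8, 182.3], [300.4, 180.3]], [[304.2, 174.4], [300.8, 172.4]]]
37 [[[291.2, 189.0], [287.4, 187.1]], [[291.5, 181.0], [287.7, 179.2]], [[303.2, 181.7], [299.4, 180.0]], [[303.6, 173.9], [299.7, 172.1]]]
```

```bash
python3 - <<'E'
from h import *
import cv2
def ext(im,rows,c0,c1,th=62):
    b=im[:,:,0].astype(int)-im[:,:,2]
    for r in rows: print(r,"".join("%4d"%v for v in b[r,c0:c1]))
def pred(a,yaw,z):
    t=np.radians(yaw);d=np.array([np.cos(t),np.sin(t)]);n=np.array([-d[1],d[0]])
    u=[proj("side",a+np.r_[(k*26*d+j*7*n)/1000,z])[0] for k in(-1,1) for j in(-1,1)];return round(min(u),2),round(max(u),2)
s5=cv2.imread("pics/side5.png");print("cols 290..316");ext(s5,range(176,188),290,317)
print("pred",pred(np.array([.5371,.0501,0]),.5,.106))
c6=cv2.imread("pics/c6.png");c6=cv2.resize(c6,(80,60),interpolation=cv2.INTER_AREA);print("cols 250+34..56");ext(c6,range(39,51),34,57)
print("pred c6",pred(np.array([.5357,.1202,0]),.9,.072))
for y in(22,26,30,34,38):print(y,pred(np.array([.5357,.1202,0]),y,.07))
E
```

```text
cols 290..316
176    0   0   0   0   0   0   0   1   9  26  19   8   5   5   6   6   7   8  11  16  19  16  10   7   9   9   3
177    0   0   0   0   0   0   0   8  46  64  30  11   7   4   5   6   6  12  29  50  61  58  31  12   9  12   6
178    0   0   0   0  19  41  51  80 114  96  39  11   7   5   4   7   6  19  49  90 116 111  71  27   9   8   8
179    0   0   0   8  84 136 143 148 146 105  40  12   6   6   5   5   6  20  54 104 140 138  94  41  13   8  10
180    0   0   0  12  93 143 147 146 140  99  37  11   5   5   6   5   8  20  49  93 129 128  86  37  12   7   7
181    0   0   0  12  83 128 135 133 127  87  32  11   6   5   5   5   6  19  50  89 119 116  72  30  12   6   6
182    0   0   0  17  83 126 129 129 123  83  33  11   6   5   6   5   6  21  56  93 119 107  65  28  11   8   7
183    0   0   0  26  91 124 127 127 119  79  31  10   5   6   6   5   7  22  59  94 118  97  55  28  11   7   6
184    0   0   0  30  92 125 126 126 116  71  26  10   6   6   6   6   7  23  63  98 112  80  38  20  12   8   7
185    0   0   0  25  88 119 124 122 113  68  23   8   6   6   6   6 
[... 1050 characters left out ...]
1   6   6   6   5   7  24  68 108 108  57   6  -1
47   -1   0  18  65 107 120 121 114  78  32  11   6   5   6   6   7  22  59  86  81  46   7   0
48   -1   1  14  45  75  90  93  94  72  34  12   7   6   5   6   7  16  35  43  36  16   1   0
49   -2  -2   3  17  32  40  47  57  62  43  22  15  13  13  12   9  11  13   8   4   2   0   0
50   -2  -1  -1   1   4   9  16  28  44  49  39  32  31  29  24  15   8   3   0  -1  -2  -1   0
pred c6 (np.float64(285.92), np.float64(305.22))
22 (np.float64(286.41), np.float64(304.56))
26 (np.float64(286.66), np.float64(304.3))
30 (np.float64(286.94), np.float64(304.0))
34 (np.float64(287.27), np.float64(303.66))
38 (np.float64(287.64), np.float64(303.29))
```

Emit:
move_arm(
  targets=[
    {"dx": 0,"dy": 0,"dz": 0,"rx": 0,"ry": 0,"rz": 0},
    {"dx": 0,"dy": 0,"dz": 0,"rx": 0,"ry": 0,"rz": 0},
    {"dx": 0,"dy": 0,"dz": 0,"rx": 0,"ry": 0,"rz": 0},
    {"dx": 0,"dy": 0,"dz": 0,"rx": 0,"ry": 0,"rz": 0},
    {"dx": 0,"dy": 0,"dz": 0,"rx": 0,"ry": 0,"rz": 0},
    {"dx": 0,"dy": 0,"dz": 0,"rx": 0,"ry": 0,"rz": 0},
    {"dx": 0,"dy": 0,"dz": 0,"rx": 0,"ry": 0,"rz": -0.05},
    {"dx": 0,"dy": 0,"dz": 0,"rx": 0,"ry": 0,"rz": -0.05},
    {"dx": 0,"dy": 0,"dz": 0,"rx": 0,"ry": 0,"rz": -0.05},
    {"dx": 0,"dy": 0,"dz": 0,"rx": 0,"ry": 0,"rz": -0.05},
  ],
)

```text
t: 56.65
tcp_pos: [0.5362, 0.1201, 0.0583]
tool_rot: [0.991, 0.136, -0.0, 0.001]
force: [-2.2, -4.2, 4.8]
finger_gap: 0.219
gripper_force: 115.4
```

```bash
python3 -c "
from h import *
T=[]
for i in range(6):
    s=sensors.sense();T.append((float(s['ft_torque'][2].round(3)),float(s['tau'][5].round(3)),float(s['qd'][5].round(3))));cams.snapshot('side')
print(T,s['tcp_pos'],s['force'],s['q'][5],s['finger_gap'],s['t'])"
```

```text
[(0.588, 0.441, 0.2), (0.568, 0.634, -0.038), (0.531, 0.563, -0.011), (0.542, 0.51, -0.001), (0.478, 0.502, 0.0), (0.542, 0.501, -0.0)] [0.53615276 0.12007325 0.05833417] [-2.02834107 -3.28122829  5.47897369] 1.317988700898589 0.21541247199536462 56.9
```

Emit:
move_arm(
  targets=[
    {"dx": 0,"dy": 0,"dz": 0,"rx": 0,"ry": 0,"rz": 0},
    {"dx": 0,"dy": 0,"dz": 0,"rx": 0,"ry": 0,"rz": 0},
    {"dx": 0,"dy": 0,"dz": 0,"rx": 0,"ry": 0,"rz": 0},
    {"dx": 0,"dy": 0,"dz": 0,"rx": 0,"ry": 0,"rz": 0},
    {"dx": 0,"dy": 0,"dz": 0,"rx": 0,"ry": 0,"rz": 0},
    {"dx": 0,"dy": 0,"dz": 0.25,"rx": 0,"ry": 0,"rz": 0},
    {"dx": 0,"dy": 0,"dz": 0.25,"rx": 0,"ry": 0,"rz": 0},
    {"dx": 0,"dy": 0,"dz": 0.25,"rx": 0,"ry": 0,"rz": 0},
    {"dx": 0,"dy": 0,"dz": 0.25,"rx": 0,"ry": 0,"rz": 0},
    {"dx": 0,"dy": 0,"dz": 0.25,"rx": 0,"ry": 0,"rz": 0},
  ],
  claw=45,
)

```text
t: 58.2
tcp_pos: [0.5363, 0.121, 0.0897]
tool_rot: [0.991, 0.134, 0.0, 0.0]
force: [0.6, 0.2, 0.3]
finger_gap: 0.448
gripper_force: 0.0
```

Emit:
move_arm(
  targets=[
    {"dx": 0,"dy": 0,"dz": 0.4,"rx": 0,"ry": 0,"rz": 0},
    {"dx": 0,"dy": 0,"dz": 0.4,"rx": 0,"ry": 0,"rz": 0},
    {"dx": 0,"dy": 0,"dz": 0.4,"rx": 0,"ry": 0,"rz": 0},
    {"dx": 0,"dy": 0,"dz": 0.4,"rx": 0,"ry": 0,"rz": 0},
    {"dx": 0,"dy": 0,"dz": 0.4,"rx": 0,"ry": 0,"rz": 0},
    {"dx": 0,"dy": 0,"dz": 0.4,"rx": 0,"ry": 0,"rz": 0},
    {"dx": 0,"dy": 0,"dz": 0.4,"rx": 0,"ry": 0,"rz": 0},
    {"dx": 0,"dy": 0,"dz": 0.4,"rx": 0,"ry": 0,"rz": 0},
    {"dx": 0,"dy": 0,"dz": 0,"rx": 0,"ry": 0,"rz": 0},
    {"dx": 0,"dy": 0,"dz": 0,"rx": 0,"ry": 0,"rz": 0},
  ],
)

```text
t: 59.45
tcp_pos: [0.5361, 0.1209, 0.169]
tool_rot: [0.991, 0.134, -0.0, -0.0]
force: [0.3, 0.2, -0.8]
finger_gap: 0.449
gripper_force: 0.0
```

```bash
python3 - <<'E'
from h import *
s=cams.snapshot("side").astype(int);b=s[:,:,2]-s[:,:,0]
print("cols",283,"..307")
for r in range(172,190): print(r,"".join("%4d"%v for v in b[r,283:308]))
a=np.array([.5357,.1202,0])
for yaw in(9,16,24,32):
    t=np.radians(yaw);d=np.array([np.cos(t),np.sin(t)]);n=np.array([-d[1],d[0]])
    print(yaw,[[proj("side",a+np.r_[(k*26*d+j*7*n)/1000,z]).round(1).tolist() for j in(-1,1)] for k in(-1,1) for z in(.056,.082)])
st=sensors.sense();print(st["t"],st["tcp_pos"],st["force"],st["finger_gap"])
E
```

```text
cols 283 ..307
172   81  68  35  14   6   3   4   5   6   6   8  16  38  67  84  85  85  84  83  79  76  71  56  34  20
173   60  49  29  11  10   7   8   9   9   9  12  18  31  55  70  76  80  80  79  70  54  39  26   8   7
174   34  29  14  10  12  10  10   9  10  14  21  25  32  39  49  63  78  92 100  87  45   7   0   0   1
175   13  12  10   8   6   5   6  11  20  34  44  39  31  27  40  67  94 119 138 118  42   1   0   0   0
176    2   1   1   0   0   1   2  10  38  69  74  45  25  22  38  81 124 145 155 144  74   3   0   0   0
177    0   0   0   0   0   0   2  15  54  97 103  67  46  39  52  93 133 153 157 148  95  10   0   0   0
178    0   0   0   0   1  23  50  81 113 137 140 115  95  86  90 111 128 135 135 128  85  11   0   0   0
179    0   0   0   0  27  95 134 147 153 157 152 139 129 124 122 122 121 124 126 119  72   6   0   0   0
180    0   0  -1   4  46 104 139 141 143 141 135 131 128 128 126 121 119 119 123 115  64   3   0   0   0
181    0  -1   0   7  43  94 126 128 130 127 125 124 125 125 123 119 116 118 119 114  64   5   0   0   0
182    0  -1  -1   7  43  92 122 12
[... 760 characters left out ...]
  12   9   6   1  -1  -1  -2  -2  -2  -2  -1
9 [[[287.6, 187.3], [285.8, 184.7]], [[287.9, 179.3], [286.0, 176.8]], [[304.9, 184.1], [303.0, 181.6]], [[305.3, 176.2], [303.4, 173.7]]]
16 [[[288.4, 187.8], [286.0, 185.4]], [[288.6, 179.8], [286.2, 177.4]], [[304.6, 183.5], [302.2, 181.1]], [[305.1, 175.6], [302.6, 173.2]]]
24 [[[289.4, 188.3], [286.4, 186.1]], [[289.6, 180.3], [286.6, 178.1]], [[304.2, 182.8], [301.2, 180.6]], [[304.6, 174.9], [301.6, 172.7]]]
32 [[[290.5, 188.8], [287.0, 186.7]], [[290.8, 180.8], [287.2, 178.8]], [[303.6, 182.1], [300.1, 180.2]], [[304.0, 174.2], [300.5, 172.3]]]
59.5 [0.53601479 0.12092684 0.16882687] [-0.73325438 -0.42761024  0.84060261] 0.4448765005845835
```

```bash
python3 -c "
from station import order;print(order.sign_off())"
```

```text
the job is handed in; nothing more can be done
None
```

The bolt is fitted and the job is handed in: the shank went home in the notch at about 7 N, the head should be square under the lips (turned well past the quarter, not seen), and the last torque was about 0.5 Nm (peak reading about 0.59), above the 0.4 Nm asked but under the 0.6 limit; the knob was still upright and in place after release at about 59 s.

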